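Tap a seized clamp jaw loose and take the iron head out of its drilling nest

TASK

The sliding jaw of the drilling nest has seized on its two guide pins and traps the golf iron head under its toe. Take the mallet and, with light taps on the robot-facing side of the jaw's two upright lugs, left and right in turn, walk the jaw back 7 mm or so, until its toe is well clear of the blade, stopping each tap as soon as the jaw binds and using only the mallet on the jaw. Then lay the mallet down on the bench, lift the iron head out without forcing it, lay it flat on the bare bench away from the nest, and leave everything else where it is.

Things in the scene. Friction and masses are not known exactly. Their poses are not given: they have to be found in the camera images.
- fixture: Drilling nest fixed to the bench: grey base plate 10 mm thick, 94 mm wide, 150 mm at the rear. Origin: on the bench under the nest. x points from the front (robot side, plate ends at -41 mm) to the rear block (84 to 104 mm, 50 mm high; clamp screw backed off): the way the jaw opens. y left, z up. Nest pad top 26 mm up, four 10 mm pins round the blade, 2 mm clear of it, rise 14 mm more.
- jaw_home (a point): Where the middle of the jaw's front face stands, at bench height, with the jaw shut and square (fixed to the nest). The seized jaw, dark steel, 186 mm wide, 24 mm thick, 47 mm high, rides on two level guide pins 45 mm left and right of its middle; a toe 56 mm wide, 45 to 53 mm up, reaches 5 mm farther forward over the blade. It is clear of the blade once the jaw is 5 mm back.
- jaw_slide (a joint): How far the jaw's middle has moved back along the fixture's x, in m: 0 shut, 0.024 end of travel. Both pins drag, one more than the other (about 11 and 13 N), so a push in the middle would need 24 N, which harms the pins: keep every tap under 19 N. It starts up to 2 mm back and crooked by up to 0.7 degrees.
- lug_left (a point): Where the bright struck spot on the front (robot) face of the jaw's left (+y) upright lug is with the jaw shut and square: 88 mm up, 78 mm left of the middle. Fixed to the nest: the lug itself goes back with the jaw, up to 1 mm more or less as it stands crooked. Lug: 30 mm wide, 18 mm thick, standing from 47 to 109 mm above the bench.
- lug_right (a point): The same for the right (-y) lug. A slow push of 8 to 11 N on one lug slides that end alone, pivoting on the other pin, until the jaw binds 0.014 rad (0.8 degree) crooked, at most 3.4 mm of the lug's way and 1.3 mm of the jaw's middle; from there the force climbs to 24 N. Stop at the rise and tap the other lug.
- mallet: Rubber mallet lying on the bench, 70 x 264 x 47 mm, 0.42 kg. Origin: underside, middle of its length; y along the wooden handle from head to handle end, x along the head from face to face, z up as it lies. Head: cylinder 47 mm across, 70 mm long (a face 35 mm either side of the handle's axis), centre at y -96.5 mm, 23.5 mm up. The handle's axis slopes from 26 mm up at the head to 12 mm.
- mallet_grip (a point): Point on the mallet's handle near its balance, 46 mm from the head's centre, 22 mm above the mallet's underside; the handle is about 25 mm thick there. A tall bench machine with a regulator sticking out stands behind the mallet and to the right of the nest (x beyond 0.60 m, y below 0): carry the mallet round in front of it, nearer the robot.
- mallet_head (a point): Centre of the mallet's head, on the line between its two faces. Bare bench to lay things down: where the mallet lay, and the strip in front of the nest (x 0.37 to 0.44, y -0.20 to 0.03 m). A 10 mm power cable runs in a loop between the mallet's place and the nest (x from 0.46 m on, y -0.17 to 0.01).
- iron_head: Grey forged golf iron head lying face down in the nest, 93 x 125 x 20 mm, 0.26 kg. Origin: underside; z up as it lies. In its frame the blade, 17 mm thick, spans x -43 to 9 and y -62 to 16 mm; the round hosel, 13 mm thick, sticks out level from (-16, 26) to (43, 57), axis 7 mm up. Centre of mass near (-14, -12). In the nest the hosel points to the front right, out over the edge.
- hosel (a point): Point on the hosel's axis to grip it, at (6, 37, 7) mm in the iron head's frame; the hosel runs there along the direction (0.886, 0.465, 0) of that frame.
- pin_jar: Glass jar with a lid, 56 mm across, 74 mm high; origin in the middle of its underside. Leave it.
- ferrule_0: Small black ferrule standing on the bench, 14 mm across, 26 mm high. Leave it.
- black_tape: Roll of black tape lying flat, 58 mm across, 19 mm high. Leave it.

How it is judged:
On the way, in this order (a step that is already met when the one before it is completed fails the run):
1. the jaw has been walked back at least 6 mm, so that its toe is clear of the blade (value of joint jaw_slide above 0.006 m), for 0.2 s.
2. the mallet lies on the bench again, out of the hand (height (world z) of mallet below 0.012 m and angle between mallet's own z axis and vertical below 0.2 rad and linear speed of mallet below 0.02 m/s and contact force between mallet and the fingers below 0.1 N), for 0.2 s.
At the end, for the whole second after the job is handed in: The jaw stands at least 6 mm back; the iron head lies still and flat (within 7 degrees) on the bench, its origin at least 140 mm from the nest's and not leaning on the mallet; the mallet lies still and flat on the bench (value of joint jaw_slide above 0.006 m and height (world z) of iron_head between -0.008 and 0.008 m and angle between iron_head's own z axis and vertical below 0.12 rad and horizontal distance between iron_head and fixture above 0.14 m and linear speed of each of iron_head, mallet below 0.02 m/s and contact force between iron_head and mallet below 0.5 N and height (world z) of mallet between -0.008 and 0.012 m and angle between mallet's own z axis and vertical below 0.2 rad); the robot touches nothing.
It fails at once if the mallet hits or presses the jaw or the nest with more than 19 N (contact force between mallet and fixture above 19 N).
It fails at once if the jaw or the nest is pushed by the hand or arm with more than 8 N (contact force between any of the fingers, the arm and fixture above 8 N).
It fails at once if the iron head is wrenched against the jaw or pins with more than 30 N (contact force between iron_head and fixture above 30 N).
It fails at once if one of the other things on the bench is shifted by more than 30 mm (distance of any of pin_jar, ferrule_0, black_tape from where it was at the start of the episode above 0.03 m).
It also fails if it takes over 69 s, if anything falls off the work surface, if the arm or the gripper's body presses on something with over 40 N, if the wrist force passes 120 N, or if a joint passes its speed limit or range.

ROBOT

A 6-joint arm with a two-finger parallel gripper is mounted at the origin on the work surface; the furniture and walls round the work are solid. World frame = base frame: x ahead of the robot, y to its left, z up, the work surface at z = 0. Lengths are in m, angles in rad, forces in N, time in s.
With the tool pointing down it reaches from about 0.275 to 0.825 m from the base axis. Payload 4.9 kg.
Tool frame: the origin (TCP) lies on the centre line of the jaws, within the pads' length; the fingertips stand 14 mm ahead of it and the grasp point (between the pads) lies 5 mm behind it; x points along the fingers, y is the direction in which the jaws open and shut, and the axes are right-handed (so a half turn about x gives the same grasp; the last joint's range is limited). The gripper opens to 85 mm and grips with 20 to 120 N. Pads are 22 mm wide; open, the fingers measure 114 mm over their backs; the gripper's body (76 mm by 85 mm) begins 54 mm behind the grasp point. The pads swing forward as they close: fully open they stand 13 mm farther back than shut.
Start: joints at [-1.314, 0.326, -0.193, 1.052, 0, 1.437], TCP at [0.21, -0.509, 0.245] pointing down, gripper open.
Joint ranges: [-2.65, 2.65], [-0.97, 1.79], [-1.3, 1.35], [-1.93, 2.1], [-1.47, 1.37], [-3.14, 3.14]. Speed limits (rad/s): [2.57, 2.57, 3.14, 3.14, 3.14, 3.14].

INTERFACE

Orientations are given as [roll, pitch, yaw] about the fixed x, y, z axes, in that order (R = Rz(yaw) Ry(pitch) Rx(roll)).
In Python, from bench import * gives the robot as it stands.
- The arm moves only by the tool servo_tool, never from a script. Its argument "plan" is a list of rows, each an object of numbers: "dx", "dy", "dz": the shift along the world's x, y, z in cm; "rx", "ry", "rz": the turn, a rotation vector about the world's x, y, z in rad. A call has 1 to 10 rows; each row shifts and turns the pose as measured when the row begins; what a row does not reach is not made up. A row lasts 1/10 s, in which the tool goes at most 50 mm and 8.59 degrees, less where a joint would pass 70% of its speed; a pose out of reach is approached as far as the arm can. A call with a gripper value outside its range is refused whole. "grip" is the opening in per cent of the stroke, from 0 (shut) to 100 (fully open), set as the call begins (left out, the last holds). The fingers move at their own pace and stop on an object; "squeeze" is the grip in N (left out, the last holds). Time passes only in rows, so rows that do not move let the fingers close. It gives the time, the measured TCP pose, the force and the opening at its end, in the units of the state.
- sense(): the state, without advancing time (a new reading comes with each control period).
- read_camera(name): name is "side" or "top" or "wrist"; returns the picture (400x640x3 uint8, red, green, blue); there is no depth.
- calibration(name): a dict with "camera_matrix" (3x3 intrinsics, pixels), "dist" ([k1, k2, p1, p2, k3] as OpenCV has them; the pictures are not rectified), "eye" and "rotation" of the camera in the world. Camera axes: x right, y down, z forward; pixel columns grow to the right and rows downward; lengths in m; the calibration is good to about 2 mm. A picture is of the moment at which its call begins: read the wrist's pose just before it. calibration takes no time and is no camera call; for the wrist camera it gives the pose at the moment of the call.
- close_job(): hands the job in, once; it reports no verdict.
The state is a dict: "clock": time; "joints": joint angles; "joint_vel": joint speeds; "tau": joint torques, N m; "position": TCP position; "tcp_rot": TCP orientation; "contact_force": force on the tool from outside, world axes, zero at the start; "wrist_torque": the same for the moment, N m; "width": opening from 0.0 (shut) to 1.0 (fully open).
Only numpy, scipy, OpenCV 4.12 (cv2) and the standard library are available. Lean on these libraries where they do the work, as an engineer would, in place of code of your own. Each camera call takes 0.05 s, during which the arm holds its last target.

## Working session

There is one attempt and no reset: what is moved stays moved. The work goes in short steps, Python scripts to look and compute and a tool call to move; the robot and the scene stay as the last step left them, time stands still between calls to the robot, and variables do not carry over. Pictures are saved under pics/ and viewed, and the job is handed in when it is done.

Besides the shell and the picture viewer there is one more tool, called after "Request:" by a JSON object that holds its "name" and its "arguments", one argument or row to a line. servo_tool: Moves the arm, as the interface text tells. Its arguments: {"type":"object","properties":{"plan":{"type":"array","items":{"type":"object","properties":{"dx":{"type":"number"},"dy":{"type":"number"},"dz":{"type":"number"},"rx":{"type":"number"},"ry":{"type":"number"},"rz":{"type":"number"}}}},"grip":{"type":"number"},"squeeze":{"type":"number"}},"required":["plan"]}

```bash
ls; mkdir -p pics
cat > h.py <<'E'
from bench import *
import numpy as np, cv2
def snap(n,f):
    im=read_camera(n); cv2.imwrite('pics/'+f,im[:,:,::-1]); return im
E
python3 - <<'E'
from h import *
s=sense();print(s)
for n in('side','top','wrist'):
    snap(n,n+'0.png');c=calibration(n);print(n,c)
E
```

```text
pics
{'clock': 0.0, 'joints': array([-1.31418282e+00,  3.26955067e-01, -1.93584006e-01,  1.05198404e+00,
       -7.93092345e-06,  1.43657547e+00]), 'joint_vel': array([-3.32077243e-05,  9.56244529e-04,  1.65544617e-03, -2.47839355e-04,
       -1.54274658e-04, -6.45486285e-04]), 'tau': array([ 1.15697800e-03, -4.43405843e+01,  2.62437791e+01,  1.56298798e-02,
        4.54033994e-06, -3.84365777e-06]), 'position': array([ 0.20938442, -0.5079873 ,  0.24449567]), 'tcp_rot': array([-1.70042434,  1.56906952,  1.83200268]), 'contact_force': array([-0.98053279, -0.63275346, -0.65996773]), 'wrist_torque': array([-0.00412774,  0.01875887, -0.01428862]), 'width': 1.0008311233672693}
side {'camera_matrix': array([[420.43856499,   0.        , 317.48281064],
       [  0.        , 420.43856499, 196.0382645 ],
       [  0.        ,   0.        ,   1.        ]]), 'dist': array([-0.0682005,  0.       ,  0.       ,  0.       ,  0.       ]), 'eye': array([ 0.97520117, -0.25999407,  1.06219573]), 'rotation': array([-2.63106845,  0.01011367,  0.96422151])}
top {'camera_matrix': array([[384.8521835 ,   0.        , 319.59698689],
       [  0.        , 384.8521835 , 195.2508307 ],
       [  0.        ,   0.        ,   1.        ]]), 'dist': array([-0.07790005,  0.        ,  0.        ,  0.        ,  0.        ]), 'eye': array([0.42132933, 0.01552673, 1.21500555]), 'rotation': array([-3.03362413,  0.02154089, -1.59018101])}
wrist {'camera_matrix': array([[297.35080367,   0.        , 316.90863003],
       [  0.        , 297.35080367, 196.50696472],
       [  0.        ,   0.        ,   1.        ]]), 'dist': array([0.00314763, 0.        , 0.        , 0.        , 0.        ]), 'eye': array([ 0.28406704, -0.47862935,  0.37347927]), 'rotation': array([ 2.82379920e+00,  2.68503976e-04, -1.18070137e+00])}
```

View pics/side0.png

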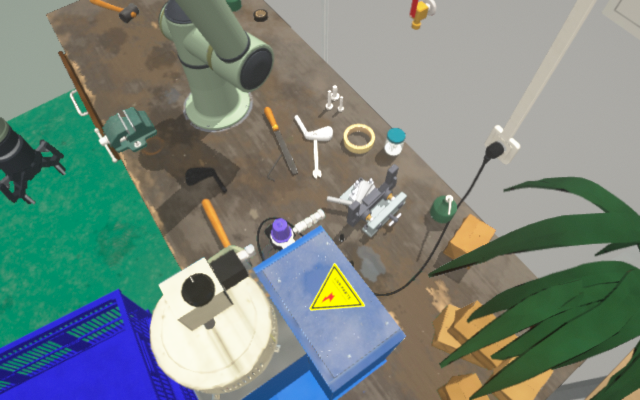

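View pics/top0.png

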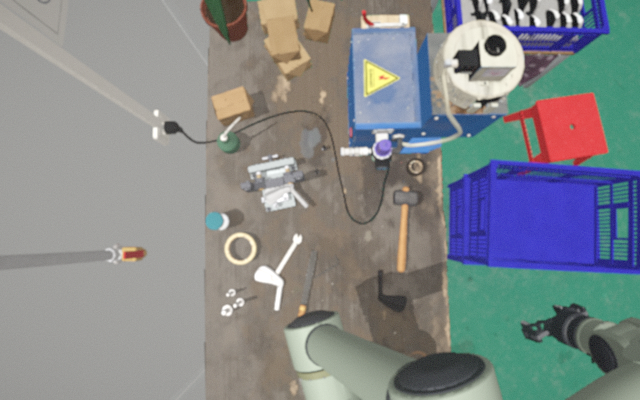

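View pics/wrist0.png

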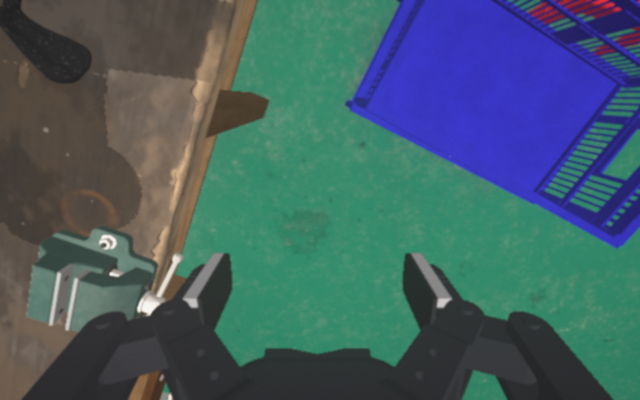

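```bash
cat >> h.py <<'E'
from scipy.spatial.transform import Rotation as Ro
def Rm(rpy): return Ro.from_euler('xyz',rpy).as_matrix()
def ray(n,px,c=None):
    c=c or calibration(n)
    p=cv2.undistortPoints(np.array(px,float).reshape(-1,1,2),c['camera_matrix'],c['dist']).reshape(-1,2)
    d=np.c_[p,np.ones(len(p))]@Rm(c['rotation']).T
    return c['eye'],d
def onz(n,px,z,c=None):
    e,d=ray(n,px,c); return e+d*((z-e[2])/d[:,2])[:,None]
def proj(n,X,c=None):
    c=c or calibration(n)
    R=Rm(c['rotation']); q=(np.array(X,float).reshape(-1,3)-c['eye'])@R
    return cv2.projectPoints(q,np.zeros(3),np.zeros(3),c['camera_matrix'],c['dist'])[0].reshape(-1,2)
def crop(f,o,x0,y0,x1,y1,k):
    im=cv2.imread('pics/'+f)[y0:y1,x0:x1]; cv2.imwrite('pics/'+o,cv2.resize(im,None,fx=k,fy=k,interpolation=cv2.INTER_CUBIC))
E
python3 - <<'E'
from h import *
crop('top0.png','t1.png',230,130,330,230,6)
crop('top0.png','t2.png',360,120,440,290,4)
crop('side0.png','s1.png',310,150,420,250,7)
crop('side0.png','s2.png',180,180,340,300,5)
print(onz('top',[[405,198],[402,270],[280,185]],0.03))
c=calibration('wrist');print(Rm(c['rotation'])); print(Rm(sense()['tcp_rot']))
E
```

```text
[[ 0.53598515 -0.22538735  0.03      ]
 [ 0.316319   -0.20749855  0.03      ]
 [ 0.58508184  0.1613453   0.03      ]]
[[ 3.80276223e-01 -8.78530083e-01 -2.89093216e-01]
 [-9.24872922e-01 -3.61312342e-01 -1.18589499e-01]
 [-2.68503972e-04  3.12471254e-01 -9.49927178e-01]]
[[-3.40783289e-04  3.80974261e-01 -9.24585581e-01]
 [ 1.29658746e-03 -9.24584689e-01 -3.80974371e-01]
 [-9.99999101e-01 -1.32863577e-03 -1.78883438e-04]]
```

View pics/t1.png

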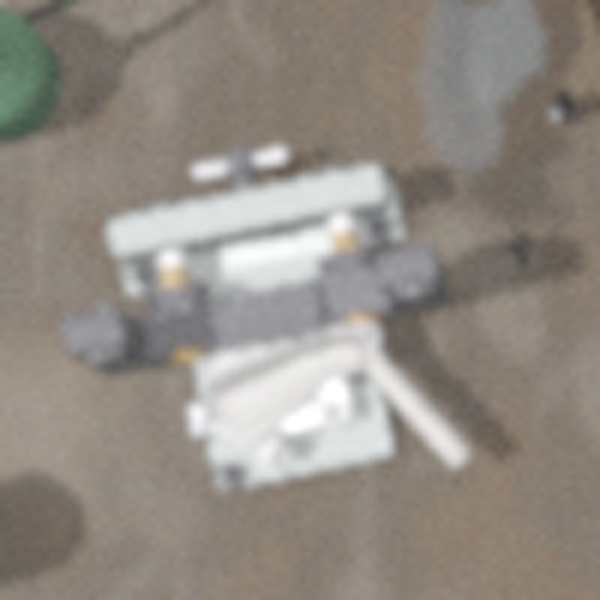

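View pics/t2.png

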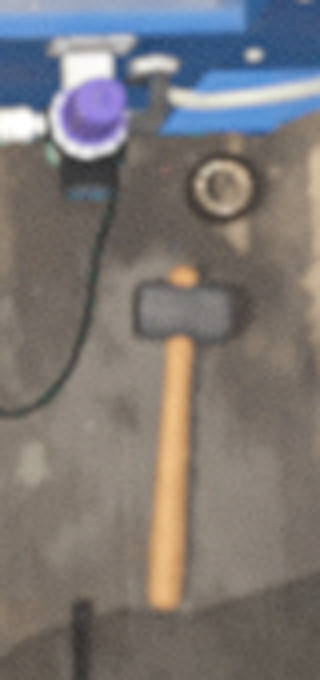

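View pics/s1.png

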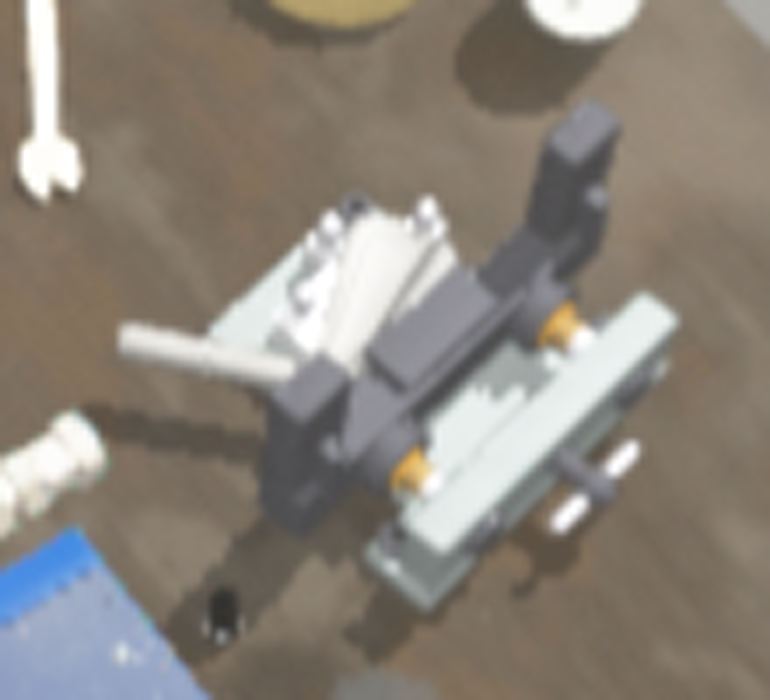

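View pics/s2.png

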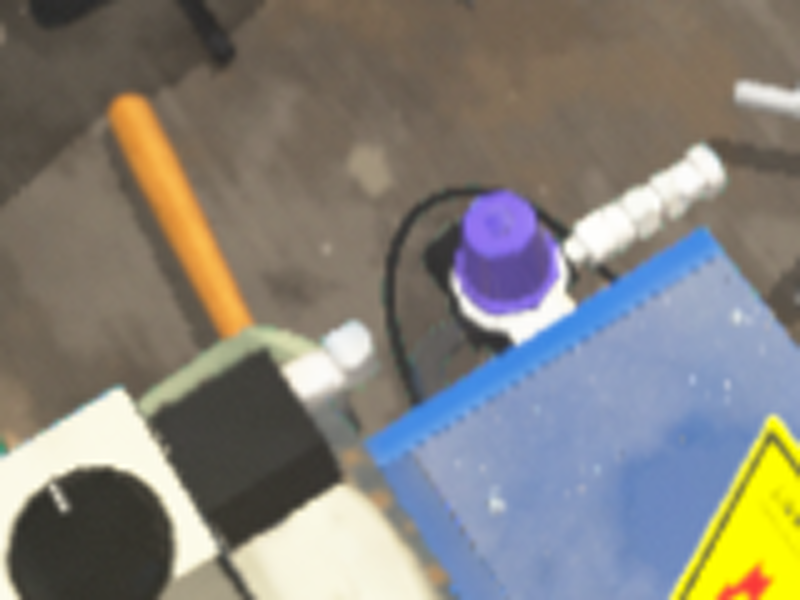

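Run:
```python
from h import *
f=lambda P,k,o:np.array(P)/k+np.array(o)
o1=(230,130)
print('rear block',onz('top',f([[105,222],[380,165],[388,200],[112,258]],6,o1),.05))
print('lug tops',onz('top',f([[97,335],[412,268]],6,o1),.109))
print('lug L corners',onz('top',f([[65,320],[118,306],[130,350],[75,366]],6,o1),.109))
# side: lug tops
os=(310,150)
print('side lugs',onz('side',f([[585,132],[310,392]],7,os),.109))
m=onz('top',f([[187,310]],4,(360,120)),.0235);e=onz('top',f([[165,605]],4,(360,120)),.014);b=onz('top',f([[182,268]],4,(360,120)),.026)
print(m,e,b)
print('side handle end',onz('side',f([[128,103]],5,(180,180)),.014))
# hosel tip
print('hosel tip',onz('top',f([[455,460],[370,340]],6,o1),.033))
print('regul',onz('top',[[384,150]],.15), onz('top',[[384,150]],.05))
im=cv2.imread('pics/top0.png');h=cv2.cvtColor(im,cv2.COLOR_BGR2HSV)
mk=cv2.inRange(h,(8,90,90),(22,255,255));mk[:,:380]=0;mk[:,430:]=0;mk[:180]=0;mk[285:]=0
ys,xs=np.nonzero(mk);print(len(xs),xs.min(),xs.max(),ys.min(),ys.max())
p=np.c_[xs,ys][ys>212];l=cv2.fitLine(p.astype(np.float32),2,0,.01,.01).ravel();print(l)
pt=[[l[2]+l[0]/l[1]*(y-l[3]),y] for y in(200,270)];print(pt);q=onz('top',pt,.02);print(q,np.degrees(np.arctan2(*(q[1]-q[0])[[1,0]])))
```

```text
rear block [[0.64080249 0.25943379 0.05      ]
 [0.66703212 0.11696151 0.05      ]
 [0.64863606 0.11304795 0.05      ]
 [0.62191322 0.25574446 0.05      ]]
lug tops [[0.57398503 0.25087902 0.109     ]
 [0.60330223 0.09682673 0.109     ]]
lug L corners [[0.58172297 0.26664777 0.109     ]
 [0.5879994  0.24058214 0.109     ]
 [0.5662598  0.23467422 0.109     ]
 [0.55902994 0.26165332 0.109     ]]
side lugs [[0.58000056 0.25229803 0.109     ]
 [0.6093508  0.09694322 0.109     ]]
[[ 0.53805683 -0.23223553  0.0235    ]] [[ 0.3111433 -0.2080576  0.014    ]] [[ 0.570728   -0.22925946  0.026     ]]
side handle end [[ 0.31501472 -0.20473359  0.014     ]]
hosel tip [[0.51547319 0.08162323 0.033     ]
 [0.57862399 0.12467422 0.033     ]]
regul [[ 0.66156161 -0.1478175   0.15      ]] [[ 0.68411851 -0.1631549   0.05      ]]
550 397 409 187 272
[ 6.2936954e-02 -9.9801749e-01  4.0217166e+02  2.4377682e+02]
[[np.float32(404.9323), 200], [np.float32(400.51797), 270]]
[[ 0.5306961  -0.22693976  0.02      ]
 [ 0.31554247 -0.2048262   0.02      ]] 174.131727730848
```

Request:
{"name": "servo_tool", "arguments": {
  "plan": [
    {"dx": 3.1, "dy": 3.1, "dz": -0.8, "rz": -0.055},
    {"dx": 3.1, "dy": 3.1, "dz": -0.8, "rz": -0.055},
    {"dx": 3.1, "dy": 3.1, "dz": -0.8, "rz": -0.055},
    {"dx": 3.1, "dy": 3.1, "dz": -0.8, "rz": -0.055},
    {"dx": 3.1, "dy": 3.1, "dz": -0.8, "rz": -0.055},
    {"dx": 3.1, "dy": 3.1, "dz": -0.8, "rz": -0.055},
    {"dx": 3.1, "dy": 3.1, "dz": -0.8, "rz": -0.055},
    {"dx": 3.1, "dy": 3.1, "dz": -0.8, "rz": -0.055},
    {"dx": 3.1, "dy": 3.1, "dz": -0.8, "rz": -0.055},
    {}
  ],
  "grip": 100,
  "squeeze": 110
}}

```text
schema error: expected keys dx, dy, dz, rx, ry, rz
```

```bash
cat >> h.py <<'E'
def st():
    s=sense(); R=Rm(s['tcp_rot']); print('t',s['clock'],'p',s['position'].round(4),'yaw_y',np.degrees(np.arctan2(R[1,1],R[0,1])).round(2),'down',R[:,0].round(3),'F',s['contact_force'].round(2),'M',s['wrist_torque'].round(2),'w',round(s['width'],3),'q',s['joints'].round(2)); return s
E
python3 - <<'E'
from h import *
st(); snap('wrist','w1.png')
print(proj('wrist',[[.492,-.223,.022],[.538,-.2285,.0235]]))
E
```

```text
t 0.15 p [ 0.2094 -0.5081  0.2447] yaw_y -67.61 down [-0.     0.001 -1.   ] F [-0.   -0.38  0.15] M [ 0.09 -0.05  0.02] w 1.0 q [-1.31  0.33 -0.19  1.05 -0.    1.44]
[[ 122.93162045 -277.82451209]
 [ 140.11643365 -357.97486343]]
```

View pics/w1.png

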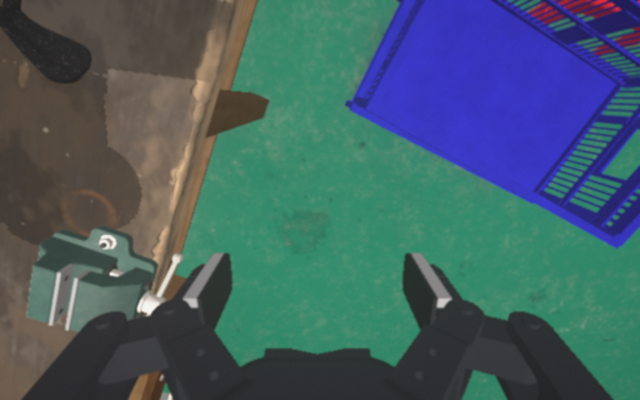

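Request:
{"name": "servo_tool", "arguments": {
  "plan": [
    {"dx": 3.1, "dy": 3.1, "dz": -0.8, "rx": 0, "ry": 0, "rz": -0.055},
    {"dx": 3.1, "dy": 3.1, "dz": -0.8, "rx": 0, "ry": 0, "rz": -0.055},
    {"dx": 3.1, "dy": 3.1, "dz": -0.8, "rx": 0, "ry": 0, "rz": -0.055},
    {"dx": 3.1, "dy": 3.1, "dz": -0.8, "rx": 0, "ry": 0, "rz": -0.055},
    {"dx": 3.1, "dy": 3.1, "dz": -0.8, "rx": 0, "ry": 0, "rz": -0.055},
    {"dx": 3.1, "dy": 3.1, "dz": -0.8, "rx": 0, "ry": 0, "rz": -0.055},
    {"dx": 3.1, "dy": 3.1, "dz": -0.8, "rx": 0, "ry": 0, "rz": -0.055},
    {"dx": 3.1, "dy": 3.1, "dz": -0.8, "rx": 0, "ry": 0, "rz": -0.055},
    {"dx": 3.1, "dy": 3.1, "dz": -0.8, "rx": 0, "ry": 0, "rz": -0.055},
    {"dx": 0, "dy": 0, "dz": 0, "rx": 0, "ry": 0, "rz": 0}
  ],
  "grip": 100,
  "squeeze": 110
}}

```text
clock: 1.2
position: [0.4955, -0.2192, 0.1693]
tcp_rot: [1.186, 1.569, -2.088]
contact_force: [-0.0, -0.9, -0.0]
width: 1.0
```

Run:
```python
from h import *
st(); snap('wrist','w2.png')
print(proj('wrist',[[.492,-.223,.022],[.538,-.2285,.0235]]))
```

```text
t 1.2 p [ 0.4955 -0.2192  0.1693] yaw_y -97.54 down [-0.001 -0.002 -1.   ] F [-0.03 -0.91 -0.02] M [-0.07  0.03 -0.01] w 1.0 q [-0.55  0.37 -0.33  0.87 -0.    2.72]
[[317.96853526 188.345287  ]
 [317.31492793 140.34911086]]
```

View pics/w2.png

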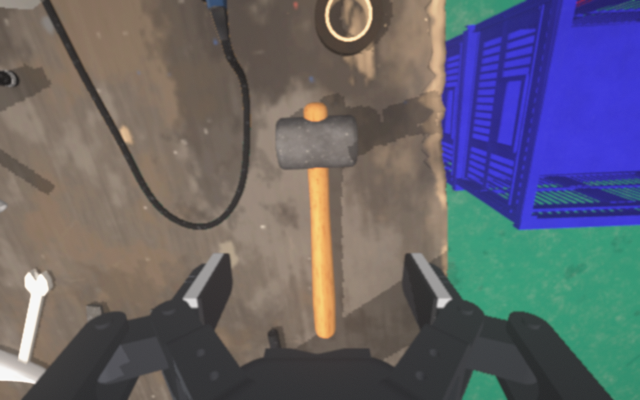

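Run:
```python
from h import *
a=onz('wrist',[[316.5,142.5]],.0235)[0];b=onz('wrist',[[324.5,331]],.014)[0];c=onz('wrist',[[316,106]],.026)[0];g=onz('wrist',[[318.7,190]],.022)
print(a,b,c,g); d=b-c;print(np.degrees(np.arctan2(d[1],d[0])),np.linalg.norm(d),np.linalg.norm((b-a)[:2]))
```

```text
[ 0.5361604 -0.2274996  0.0235   ] [ 0.31401912 -0.20718983  0.014     ] [ 0.56803543 -0.23133965  0.026     ] [[ 0.4902421  -0.22348308  0.022     ]]
174.5691031447329 0.25544373264884873 0.2230677828772421
```

Request:
{"name": "servo_tool", "arguments": {
  "plan": [
    {"dx": -0.5, "dy": -0.4, "dz": -3.0, "rx": 0, "ry": 0, "rz": 0.035},
    {"dx": 0, "dy": 0, "dz": -4.0, "rx": 0, "ry": 0, "rz": 0},
    {"dx": 0, "dy": 0, "dz": -4.0, "rx": 0, "ry": 0, "rz": 0},
    {"dx": 0, "dy": 0, "dz": -2.0, "rx": 0, "ry": 0, "rz": 0},
    {"dx": 0, "dy": 0, "dz": 0, "rx": 0, "ry": 0, "rz": 0}
  ],
  "grip": 65
}}

```text
clock: 1.75
position: [0.4877, -0.2295, 0.0381]
tcp_rot: [1.849, 1.563, -1.39]
contact_force: [-0.4, -0.7, 0.5]
width: 0.65
```

Run:
```python
from h import *
st(); snap('wrist','w3.png')
```

```text
t 1.75 p [ 0.4877 -0.2295  0.0381] yaw_y -95.6 down [ 0.001 -0.008 -1.   ] F [-0.45 -0.75  0.48] M [0.01 0.02 0.04] w 0.65 q [-0.57  0.53 -0.48  0.56 -0.01  2.67]
```

View pics/w3.png

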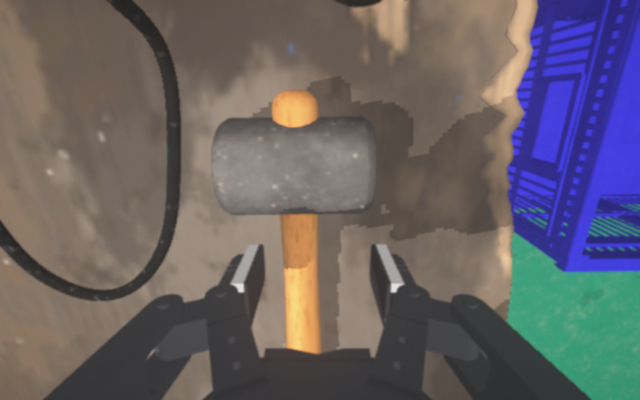

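Request:
{"name": "servo_tool", "arguments": {
  "plan": [
    {"dx": 0.2, "dy": 0.6, "dz": -1.0, "rx": 0, "ry": 0, "rz": 0},
    {"dx": 0, "dy": 0, "dz": -0.85, "rx": 0, "ry": 0, "rz": 0},
    {"dx": 0, "dy": 0, "dz": 0, "rx": 0, "ry": 0, "rz": 0}
  ]
}}

```text
clock: 2.1
position: [0.4919, -0.226, 0.0229]
tcp_rot: [2.203, 1.557, -1.038]
contact_force: [0.4, 0.5, 0.2]
width: 0.649
```

Run:
```python
from h import *
st()
```

```text
t 2.1 p [ 0.4919 -0.226   0.0229] yaw_y -95.71 down [ 0.007 -0.012 -1.   ] F [0.42 0.54 0.17] M [ 0.07 -0.    0.03] w 0.649 q [-0.56  0.56 -0.49  0.51 -0.01  2.68]
```

Request:
{"name": "servo_tool", "arguments": {
  "plan": [
    {"dx": -0.1, "dy": 0.3, "dz": -0.4, "rx": 0.012, "ry": 0.007, "rz": 0},
    {"dx": 0, "dy": 0, "dz": 0, "rx": 0, "ry": 0, "rz": 0}
  ]
}}

```text
clock: 2.3
position: [0.4917, -0.2232, 0.0198]
tcp_rot: [-2.984, 1.57, 0.058]
contact_force: [1.0, -1.2, 0.9]
width: 0.646
```

Request:
{"name": "servo_tool", "arguments": {
  "plan": [
    {"dx": 0, "dy": 0, "dz": 0, "rx": 0, "ry": 0, "rz": 0},
    {"dx": 0, "dy": 0, "dz": 0, "rx": 0, "ry": 0, "rz": 0},
    {"dx": 0, "dy": 0, "dz": 0, "rx": 0, "ry": 0, "rz": 0},
    {"dx": 0, "dy": 0, "dz": 0, "rx": 0, "ry": 0, "rz": 0},
    {"dx": 0, "dy": 0, "dz": 0, "rx": 0, "ry": 0, "rz": 0}
  ],
  "grip": 0,
  "squeeze": 110
}}

```text
clock: 2.8
position: [0.4925, -0.2229, 0.0209]
tcp_rot: [-2.879, 1.568, 0.165]
contact_force: [-0.1, 0.5, -1.3]
width: 0.225
```

Run:
```python
from h import *
st()
```

```text
t 2.8 p [ 0.4925 -0.2229  0.0209] yaw_y -95.63 down [ 0.003  0.    -1.   ] F [-0.09  0.5  -1.25] M [ 0.1  -0.05  0.02] w 0.225 q [-0.56  0.56 -0.48  0.52  0.    2.68]
```

```bash
python3 - <<'E'
from h import *
for z in(.02,.05,.08,.1,.13):print(z,onz('top',[[382.5,169],[384,158],[376,160],[340,153]],z)[:,:2].round(3).tolist())
E
python3 - <<'E'
from h import *
crop('side0.png','s3.png',240,190,330,270,8)
crop('w2.png','w2c.png',0,0,320,240,2)
E
```

```text
0.02 [[0.63, -0.161], [0.665, -0.167], [0.659, -0.141], [0.684, -0.028]]
0.05 [[0.625, -0.156], [0.659, -0.162], [0.653, -0.137], [0.678, -0.027]]
0.08 [[0.62, -0.152], [0.653, -0.158], [0.647, -0.133], [0.671, -0.026]]
0.1 [[0.616, -0.149], [0.649, -0.155], [0.643, -0.131], [0.667, -0.025]]
0.13 [[0.611, -0.144], [0.643, -0.15], [0.637, -0.127], [0.66, -0.024]]
```

View pics/s3.png

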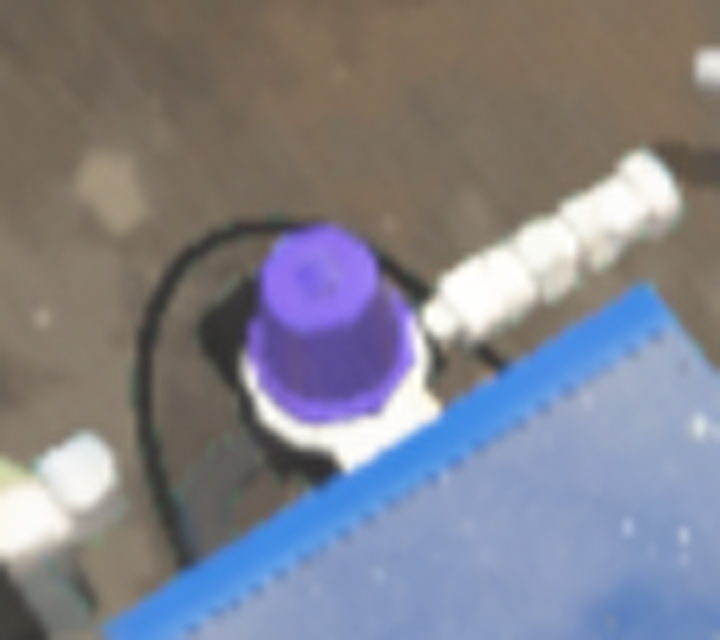

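View pics/w2c.png

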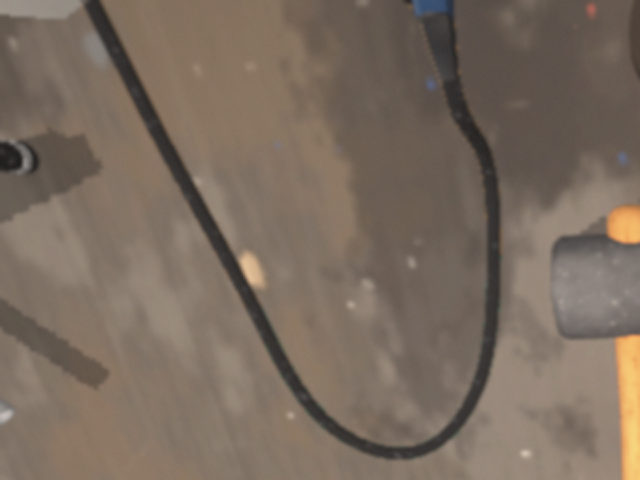

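Request:
{"name": "servo_tool", "arguments": {
  "plan": [
    {"dx": 0, "dy": 0, "dz": 0.5, "rx": 0, "ry": 0, "rz": 0},
    {"dx": 0, "dy": 0, "dz": 1.5, "rx": 0, "ry": 0, "rz": 0},
    {"dx": -0.5, "dy": 0, "dz": 2.5, "rx": 0, "ry": 0, "rz": 0},
    {"dx": -1, "dy": 0, "dz": 2.5, "rx": 0, "ry": 0, "rz": 0},
    {"dx": -1, "dy": 1, "dz": 2.5, "rx": 0, "ry": 0, "rz": 0.06},
    {"dx": -0.5, "dy": 2, "dz": 1.5, "rx": 0, "ry": 0, "rz": 0.12},
    {"dx": 0, "dy": 3, "dz": 0, "rx": 0, "ry": 0, "rz": 0.12},
    {"dx": 0, "dy": 3, "dz": 0, "rx": 0, "ry": 0, "rz": 0.12},
    {"dx": 0, "dy": 3, "dz": 0, "rx": 0, "ry": 0, "rz": 0.12},
    {"dx": 0, "dy": 3, "dz": 0, "rx": 0, "ry": 0, "rz": 0.12}
  ]
}}

```text
clock: 3.8
position: [0.457, -0.0711, 0.1335]
tcp_rot: [0.138, 1.566, -2.425]
contact_force: [0.6, -0.3, -5.0]
width: 0.226
```

Run:
```python
from h import *
st()
```

```text
t 3.8 p [ 0.457  -0.0711  0.1335] yaw_y -56.88 down [-0.004 -0.003 -1.   ] F [ 0.58 -0.3  -4.95] M [ 0.1  -0.07  0.04] w 0.226 q [-0.31  0.28 -0.57  0.72 -0.    2.25]
```

Request:
{"name": "servo_tool", "arguments": {
  "plan": [
    {"dx": 0.2, "dy": 2.8, "dz": 0, "rx": 0, "ry": 0, "rz": 0.12},
    {"dx": 0.2, "dy": 2.8, "dz": 0, "rx": 0, "ry": 0, "rz": 0.12},
    {"dx": 0.2, "dy": 2.8, "dz": 0, "rx": 0, "ry": 0, "rz": 0.12},
    {"dx": 0.2, "dy": 2.8, "dz": 0, "rx": 0, "ry": 0, "rz": 0.12},
    {"dx": 0.2, "dy": 2.8, "dz": 0, "rx": 0, "ry": 0, "rz": 0.12},
    {"dx": 0.2, "dy": 2.8, "dz": 0, "rx": 0, "ry": 0, "rz": 0.12},
    {"dx": 0.4, "dy": 2.8, "dz": 0, "rx": 0, "ry": 0, "rz": 0.12},
    {"dx": 0.4, "dy": 2.8, "dz": 0, "rx": 0, "ry": 0, "rz": 0.12},
    {"dx": 0, "dy": 1.5, "dz": 0, "rx": 0, "ry": 0, "rz": 0.08},
    {"dx": 0, "dy": 0, "dz": 0, "rx": 0, "ry": 0, "rz": 0}
  ]
}}

```text
clock: 4.8
position: [0.4712, 0.1804, 0.1325]
tcp_rot: [-0.559, 1.561, -2.033]
contact_force: [0.4, -0.7, -4.4]
width: 0.226
```

Run:
```python
from h import *
st(); snap('wrist','w4.png'); snap('top','t4.png'); crop('t4.png','t4c.png',200,120,420,280,3)
```

```text
t 4.8 p [0.4712 0.1804 0.1325] yaw_y 5.53 down [-0.004 -0.009 -1.   ] F [ 0.4  -0.72 -4.43] M [-0.    0.02 -0.03] w 0.226 q [ 0.22  0.36 -0.46  0.75 -0.01  1.7 ]
```

View pics/w4.png

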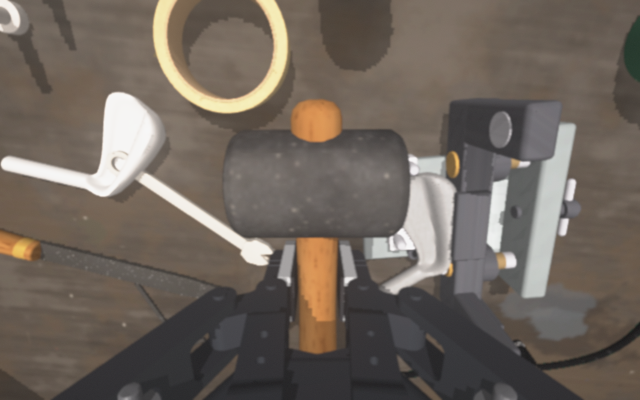

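View pics/t4c.png

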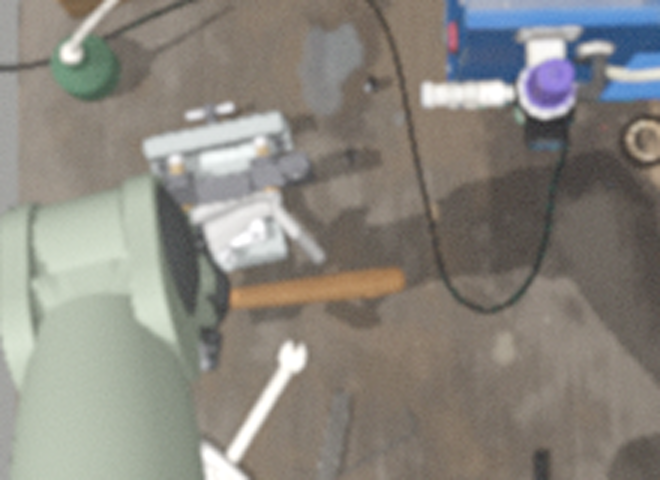

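Run:
```python
from h import *
# assume arm unchanged since w4
print('spot L',onz('wrist',[[501,129]],.088), 'lug front top edge',onz('wrist',[[449,101],[461,160]],.109))
a=onz('wrist',[[563,200],[535,297]],.05);print(a)
print('head faces',onz('wrist',[[226,183],[408,182]],.135), 'head c',onz('wrist',[[316,183]],.135))
print('rear block back edge',onz('wrist',[[576,125],[546,296]],.05))
```

```text
spot L [[0.56923256 0.25035243 0.088     ]] lug front top edge [[0.52768125 0.26210119 0.109     ]
 [0.54061261 0.23424043 0.109     ]]
[[0.65324341 0.20184302 0.05      ]
 [0.66074929 0.11570771 0.05      ]]
head faces [[0.4274938  0.21890024 0.135     ]
 [0.5069374  0.22678527 0.135     ]] head c [[0.46687921 0.22258439 0.135     ]]
rear block back edge [[0.64255134 0.25573382 0.05      ]
 [0.66953494 0.11757128 0.05      ]]
```

Request:
{"name": "servo_tool", "arguments": {
  "plan": [
    {"dx": 1.0, "dy": 0.5, "dz": 0, "rx": 0.009, "ry": -0.004, "rz": 0.05},
    {"dx": 1.5, "dy": 0.5, "dz": -1.0, "rx": 0, "ry": 0, "rz": 0.045},
    {"dx": 1.5, "dy": 0.5, "dz": -1.5, "rx": 0, "ry": 0, "rz": 0},
    {"dx": 1.0, "dy": 0.3, "dz": -1.5, "rx": 0, "ry": 0, "rz": 0},
    {"dx": 0.3, "dy": 0.1, "dz": -0.5, "rx": 0, "ry": 0, "rz": 0},
    {"dx": 0, "dy": 0, "dz": 0, "rx": 0, "ry": 0, "rz": 0},
    {"dx": 0, "dy": 0, "dz": 0, "rx": 0, "ry": 0, "rz": 0}
  ]
}}

```text
clock: 5.6
position: [0.524, 0.19, 0.086]
tcp_rot: [-0.816, 1.564, -2.212]
contact_force: [0.2, -0.5, -3.9]
width: 0.227
```

Run:
```python
from h import *
st(); snap('wrist','w5.png')
```

```text
t 5.6 p [0.524 0.19  0.086] yaw_y 10.02 down [-0.004 -0.006 -1.   ] F [ 0.18 -0.49 -3.88] M [ 0.08 -0.04  0.01] w 0.227 q [ 0.22  0.5  -0.38  0.7  -0.    1.61]
```

View pics/w5.png

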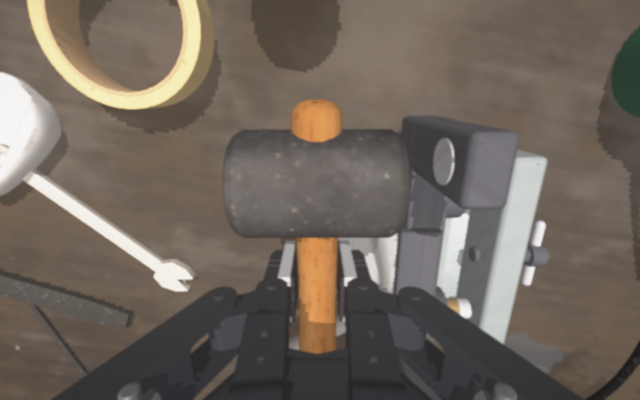

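Request:
{"name": "servo_tool", "arguments": {
  "plan": [
    {"dx": 0.6, "dy": 0.6, "dz": 0, "rx": 0.006, "ry": -0.004, "rz": 0.017},
    {"dx": 0.4, "dy": 0.5, "dz": 0, "rx": 0, "ry": 0, "rz": 0},
    {"dx": 0.1, "dy": 0.1, "dz": 0, "rx": 0, "ry": 0, "rz": 0},
    {"dx": 0, "dy": 0, "dz": 0, "rx": 0, "ry": 0, "rz": 0}
  ]
}}

```text
clock: 6.05
position: [0.5363, 0.2032, 0.0884]
tcp_rot: [1.869, 1.567, 0.492]
contact_force: [0.5, -0.2, -4.4]
width: 0.223
```

Run:
```python
from h import *
st(); snap('wrist','w6.png')
```

```text
t 6.05 p [0.5363 0.2032 0.0884] yaw_y 11.07 down [ 0.003  0.002 -1.   ] F [ 0.54 -0.16 -4.36] M [ 0.01 -0.03  0.01] w 0.223 q [ 0.23  0.51 -0.34  0.71  0.    1.61]
```

View pics/w6.png

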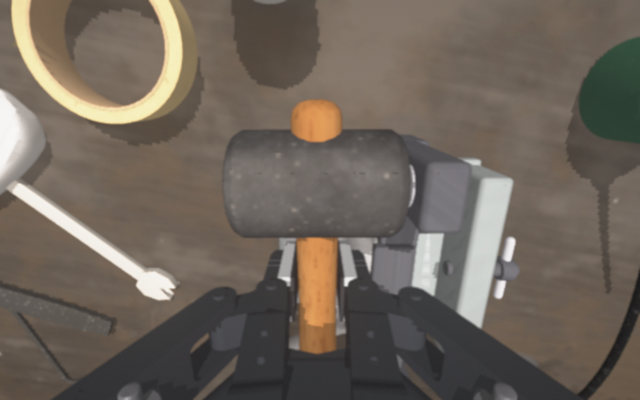

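Request:
{"name": "servo_tool", "arguments": {
  "plan": [
    {"dx": 0.1, "dy": 0.02, "dz": -0.05, "rx": 0, "ry": 0, "rz": 0},
    {"dx": 0.1, "dy": 0.02, "dz": -0.05, "rx": 0, "ry": 0, "rz": 0},
    {"dx": 0.1, "dy": 0.02, "dz": -0.05, "rx": 0, "ry": 0, "rz": 0}
  ]
}}

```text
clock: 6.4
position: [0.5389, 0.2038, 0.0868]
tcp_rot: [1.885, 1.568, 0.508]
contact_force: [-0.2, -0.1, -3.8]
width: 0.228
```

Request:
{"name": "servo_tool", "arguments": {
  "plan": [
    {"dx": 0.1, "dy": 0.02, "dz": 0, "rx": 0, "ry": 0, "rz": 0},
    {"dx": 0.1, "dy": 0.02, "dz": 0, "rx": 0, "ry": 0, "rz": 0}
  ]
}}

```text
clock: 6.6
position: [0.5409, 0.2041, 0.0866]
tcp_rot: [1.906, 1.568, 0.528]
contact_force: [-0.1, 0.3, -4.6]
width: 0.222
```

Request:
{"name": "servo_tool", "arguments": {
  "plan": [
    {"dx": 0.1, "dy": 0.02, "dz": 0, "rx": 0, "ry": 0, "rz": 0},
    {"dx": 0.1, "dy": 0.02, "dz": 0, "rx": 0, "ry": 0, "rz": 0}
  ]
}}

```text
clock: 6.8
position: [0.5421, 0.2042, 0.0863]
tcp_rot: [2.735, 1.57, 1.357]
contact_force: [-3.9, -1.4, -1.2]
width: 0.224
```

Request:
{"name": "servo_tool", "arguments": {
  "plan": [
    {"dx": 0.1, "dy": 0.02, "dz": 0, "rx": 0, "ry": 0, "rz": 0}
  ]
}}

```text
clock: 6.9
position: [0.5421, 0.2042, 0.086]
tcp_rot: [-1.959, 1.569, 2.947]
contact_force: [-3.8, -0.6, -2.5]
width: 0.232
```

Request:
{"name": "servo_tool", "arguments": {
  "plan": [
    {"dx": 0.1, "dy": 0.02, "dz": 0, "rx": 0, "ry": 0, "rz": 0}
  ]
}}

```text
clock: 7.0
position: [0.5421, 0.2042, 0.0858]
tcp_rot: [-1.743, 1.567, -3.12]
contact_force: [-4.3, -2.0, -1.3]
width: 0.222
```

Request:
{"name": "servo_tool", "arguments": {
  "plan": [
    {"dx": 0.2, "dy": 0.04, "dz": 0, "rx": 0, "ry": 0, "rz": 0}
  ]
}}

```text
clock: 7.1
position: [0.5422, 0.2042, 0.0855]
tcp_rot: [-1.629, 1.563, -3.005]
contact_force: [-8.2, -3.5, 0.2]
width: 0.227
```

Request:
{"name": "servo_tool", "arguments": {
  "plan": [
    {"dx": 0.25, "dy": 0.05, "dz": 0, "rx": 0, "ry": 0, "rz": 0}
  ]
}}

```text
clock: 7.2
position: [0.5423, 0.2043, 0.085]
tcp_rot: [-1.598, 1.558, -2.974]
contact_force: [-9.4, -2.0, 1.6]
width: 0.228
```

Request:
{"name": "servo_tool", "arguments": {
  "plan": [
    {"dx": 0.28, "dy": 0.05, "dz": 0.1, "rx": 0, "ry": 0, "rz": 0}
  ]
}}

```text
clock: 7.3
position: [0.5422, 0.2042, 0.0853]
tcp_rot: [-1.577, 1.553, -2.952]
contact_force: [-8.7, -2.1, -1.2]
width: 0.221
```

Run:
```python
from h import *
st()
```

```text
t 7.3 p [0.5422 0.2042 0.0853] yaw_y 11.21 down [-0.018 -0.003 -1.   ] F [-8.72 -2.15 -1.24] M [-0.32  1.48  0.22] w 0.221 q [ 0.23  0.54 -0.3   0.75  0.    1.61]
```

Request:
{"name": "servo_tool", "arguments": {
  "plan": [
    {"dx": 0.25, "dy": 0.05, "dz": 0.05, "rx": 0, "ry": -0.012, "rz": 0}
  ]
}}

```text
clock: 7.4
position: [0.5423, 0.2043, 0.0851]
tcp_rot: [-1.38, 1.559, -2.755]
contact_force: [-7.9, -1.9, -1.3]
width: 0.225
```

Request:
{"name": "servo_tool", "arguments": {
  "plan": [
    {"dx": 0.3, "dy": 0.06, "dz": 0.05, "rx": 0, "ry": -0.012, "rz": 0}
  ]
}}

```text
clock: 7.5
position: [0.5424, 0.2042, 0.0849]
tcp_rot: [-0.831, 1.563, -2.205]
contact_force: [-9.6, -3.0, 3.1]
width: 0.227
```

Run:
```python
from h import *
st()
```

```text
t 7.5 p [0.5424 0.2042 0.0849] yaw_y 11.27 down [-0.004 -0.006 -1.   ] F [-9.61 -2.97  3.1 ] M [-0.41  1.86  0.25] w 0.227 q [ 0.24  0.53 -0.31  0.73 -0.    1.61]
```

Request:
{"name": "servo_tool", "arguments": {
  "plan": [
    {"dx": 0.35, "dy": 0.07, "dz": 0.1, "rx": 0, "ry": -0.004, "rz": 0}
  ]
}}

```text
clock: 7.6
position: [0.5425, 0.2042, 0.0849]
tcp_rot: [-0.918, 1.561, -2.291]
contact_force: [-9.7, -3.2, -1.1]
width: 0.225
```

Request:
{"name": "servo_tool", "arguments": {
  "plan": [
    {"dx": 0.35, "dy": 0.07, "dz": 0.1, "rx": 0, "ry": -0.006, "rz": 0}
  ]
}}

```text
clock: 7.7
position: [0.5425, 0.2042, 0.0849]
tcp_rot: [-0.869, 1.559, -2.241]
contact_force: [-8.8, -3.2, -0.2]
width: 0.226
```

Run:
```python
from h import *
st()
```

```text
t 7.7 p [0.5425 0.2042 0.0849] yaw_y 11.36 down [-0.007 -0.009 -1.   ] F [-8.85 -3.22 -0.23] M [-0.31  1.75  0.31] w 0.226 q [ 0.24  0.54 -0.31  0.73 -0.01  1.61]
```

Request:
{"name": "servo_tool", "arguments": {
  "plan": [
    {"dx": 0.45, "dy": 0.09, "dz": 0.1, "rx": 0, "ry": -0.006, "rz": 0}
  ]
}}

```text
clock: 7.8
position: [0.5431, 0.2043, 0.0849]
tcp_rot: [-0.867, 1.557, -2.238]
contact_force: [-10.6, -2.8, 1.0]
width: 0.226
```

Request:
{"name": "servo_tool", "arguments": {
  "plan": [
    {"dx": 0.45, "dy": 0.09, "dz": 0.05, "rx": 0.008, "ry": -0.006, "rz": 0}
  ]
}}

```text
clock: 7.9
position: [0.544, 0.2046, 0.0846]
tcp_rot: [-1.308, 1.56, -2.678]
contact_force: [-12.0, -2.9, 1.6]
width: 0.225
```

Run:
```python
from h import *
st()
```

```text
t 7.9 p [0.544  0.2046 0.0846] yaw_y 11.47 down [-0.01  -0.005 -1.   ] F [-12.01  -2.93   1.64] M [-0.56  2.19  0.32] w 0.225 q [ 0.23  0.54 -0.3   0.74 -0.    1.6 ]
```

Request:
{"name": "servo_tool", "arguments": {
  "plan": [
    {"dx": 0.42, "dy": 0.08, "dz": 0.08, "rx": 0.004, "ry": -0.008, "rz": 0}
  ]
}}

```text
clock: 8.0
position: [0.544, 0.2045, 0.0843]
tcp_rot: [-1.509, 1.561, -2.879]
contact_force: [-11.6, -4.0, 1.8]
width: 0.223
```

Request:
{"name": "servo_tool", "arguments": {
  "plan": [
    {"dx": 0.42, "dy": 0.08, "dz": 0.08, "rx": 0.004, "ry": -0.006, "rz": 0}
  ]
}}

```text
clock: 8.1
position: [0.544, 0.2045, 0.0842]
tcp_rot: [-1.747, 1.559, -3.115]
contact_force: [-10.8, -3.6, 2.4]
width: 0.226
```

Request:
{"name": "servo_tool", "arguments": {
  "plan": [
    {"dx": 0.48, "dy": 0.09, "dz": 0.1, "rx": 0.0, "ry": -0.006, "rz": 0}
  ]
}}

```text
clock: 8.2
position: [0.5442, 0.2045, 0.0842]
tcp_rot: [-1.62, 1.556, -2.988]
contact_force: [-13.2, -3.6, 3.0]
width: 0.228
```

Request:
{"name": "servo_tool", "arguments": {
  "plan": [
    {"dx": 0.48, "dy": 0.09, "dz": 0.1, "rx": 0.0, "ry": -0.006, "rz": 0}
  ]
}}

```text
clock: 8.3
position: [0.5442, 0.2045, 0.0841]
tcp_rot: [-1.53, 1.553, -2.896]
contact_force: [-13.1, -3.0, 4.0]
width: 0.226
```

Request:
{"name": "servo_tool", "arguments": {
  "plan": [
    {"dx": -1.4, "dy": -0.3, "dz": 0.4, "rx": 0, "ry": -0.015, "rz": -0.005},
    {"dx": 0, "dy": -0.5, "dz": 0, "rx": 0, "ry": 0, "rz": 0},
    {"dx": 0.5, "dy": -2.5, "dz": 0, "rx": 0, "ry": 0, "rz": 0},
    {"dx": 0.6, "dy": -3.5, "dz": 0, "rx": 0, "ry": 0, "rz": 0},
    {"dx": 0.7, "dy": -3.5, "dz": 0, "rx": 0, "ry": 0, "rz": 0},
    {"dx": 0.7, "dy": -3.2, "dz": 0, "rx": 0, "ry": 0, "rz": 0},
    {"dx": 0.4, "dy": -1.5, "dz": 0, "rx": 0, "ry": 0, "rz": 0},
    {"dx": 0, "dy": 0, "dz": 0, "rx": 0, "ry": 0, "rz": 0}
  ]
}}

```text
clock: 9.1
position: [0.568, 0.0499, 0.0901]
tcp_rot: [1.127, 1.557, -0.243]
contact_force: [-0.5, -0.3, -4.3]
width: 0.224
```

Run:
```python
from h import *
st(); snap('wrist','w7.png')
```

```text
t 9.1 p [0.568  0.0499 0.0901] yaw_y 11.55 down [ 0.013 -0.003 -1.   ] F [-0.49 -0.28 -4.34] M [ 0.08  0.06 -0.02] w 0.224 q [-0.04  0.5  -0.36  0.7  -0.    1.33]
```

View pics/w7.png

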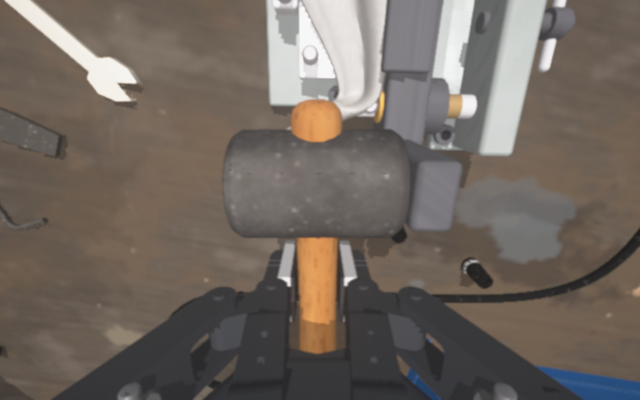

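Request:
{"name": "servo_tool", "arguments": {
  "plan": [
    {"dx": -0.1, "dy": 0, "dz": -0.3, "rx": 0.003, "ry": 0.013, "rz": -0.008},
    {"dx": 0, "dy": 0, "dz": 0, "rx": 0, "ry": 0, "rz": 0}
  ]
}}

```text
clock: 9.35
position: [0.5666, 0.0526, 0.0868]
tcp_rot: [-2.845, 1.569, 2.063]
contact_force: [-0.3, -0.2, -4.2]
width: 0.224
```

Request:
{"name": "servo_tool", "arguments": {
  "plan": [
    {"dx": 0.1, "dy": 0.02, "dz": 0, "rx": 0, "ry": 0, "rz": 0},
    {"dx": 0.15, "dy": 0.03, "dz": 0, "rx": 0, "ry": 0, "rz": 0}
  ]
}}

```text
clock: 9.55
position: [0.5686, 0.0552, 0.0865]
tcp_rot: [-2.654, 1.568, 2.257]
contact_force: [0.3, -0.3, -4.0]
width: 0.225
```

Request:
{"name": "servo_tool", "arguments": {
  "plan": [
    {"dx": 0.15, "dy": 0.03, "dz": 0, "rx": 0, "ry": 0, "rz": 0},
    {"dx": 0.2, "dy": 0.04, "dz": 0.05, "rx": 0, "ry": 0, "rz": 0}
  ]
}}

```text
clock: 9.75
position: [0.5693, 0.0558, 0.0863]
tcp_rot: [-1.622, 1.563, -2.993]
contact_force: [-5.8, -4.9, -2.6]
width: 0.225
```

Request:
{"name": "servo_tool", "arguments": {
  "plan": [
    {"dx": 0.35, "dy": -0.05, "dz": 0.08, "rx": 0, "ry": -0.006, "rz": 0}
  ]
}}

```text
clock: 9.85
position: [0.57, 0.0556, 0.0863]
tcp_rot: [-1.599, 1.563, -2.969]
contact_force: [-6.9, -0.6, -2.0]
width: 0.228
```

Request:
{"name": "servo_tool", "arguments": {
  "plan": [
    {"dx": 0.42, "dy": 0.05, "dz": 0.08, "rx": 0, "ry": -0.006, "rz": 0}
  ]
}}

```text
clock: 9.95
position: [0.5711, 0.0558, 0.0863]
tcp_rot: [-1.428, 1.563, -2.797]
contact_force: [-6.4, -4.0, -1.6]
width: 0.224
```

Request:
{"name": "servo_tool", "arguments": {
  "plan": [
    {"dx": 0.45, "dy": 0.08, "dz": 0.08, "rx": 0, "ry": -0.006, "rz": 0}
  ]
}}

```text
clock: 10.05
position: [0.5727, 0.056, 0.0863]
tcp_rot: [-1.182, 1.562, -2.551]
contact_force: [-6.1, -4.4, -1.2]
width: 0.222
```

Request:
{"name": "servo_tool", "arguments": {
  "plan": [
    {"dx": 0.38, "dy": 0.05, "dz": 0.08, "rx": 0, "ry": -0.006, "rz": 0}
  ]
}}

```text
clock: 10.15
position: [0.5733, 0.056, 0.0863]
tcp_rot: [-1.043, 1.561, -2.412]
contact_force: [-8.7, -3.4, -0.7]
width: 0.222
```

Request:
{"name": "servo_tool", "arguments": {
  "plan": [
    {"dx": 0.38, "dy": 0.05, "dz": 0.08, "rx": 0, "ry": -0.006, "rz": 0}
  ]
}}

```text
clock: 10.25
position: [0.5735, 0.056, 0.0862]
tcp_rot: [-1.0, 1.559, -2.369]
contact_force: [-10.5, -3.4, 1.8]
width: 0.226
```

Request:
{"name": "servo_tool", "arguments": {
  "plan": [
    {"dx": 0.38, "dy": 0.05, "dz": 0.08, "rx": 0, "ry": -0.006, "rz": 0}
  ]
}}

```text
clock: 10.35
position: [0.5734, 0.056, 0.0862]
tcp_rot: [-0.982, 1.556, -2.351]
contact_force: [-9.4, -3.1, 1.8]
width: 0.222
```

Request:
{"name": "servo_tool", "arguments": {
  "plan": [
    {"dx": -1.6, "dy": -0.3, "dz": 0.1, "rx": 0, "ry": -0.01, "rz": -0.005},
    {"dx": -0.3, "dy": 0.5, "dz": 0, "rx": 0, "ry": 0, "rz": 0},
    {"dx": -0.5, "dy": 2.5, "dz": 0, "rx": 0, "ry": 0, "rz": 0},
    {"dx": -0.7, "dy": 3.5, "dz": 0, "rx": 0, "ry": 0, "rz": 0},
    {"dx": -0.7, "dy": 3.5, "dz": 0, "rx": 0, "ry": 0, "rz": 0},
    {"dx": -0.6, "dy": 3.2, "dz": 0, "rx": 0, "ry": 0, "rz": 0},
    {"dx": 0.2, "dy": 1.0, "dz": 0, "rx": 0, "ry": 0, "rz": 0},
    {"dx": 0, "dy": 0, "dz": 0, "rx": 0, "ry": 0, "rz": 0}
  ]
}}

```text
clock: 11.15
position: [0.5337, 0.2031, 0.0889]
tcp_rot: [0.774, 1.562, -0.6]
contact_force: [-0.5, -0.8, -3.8]
width: 0.224
```

Run:
```python
from h import *
st()
```

```text
t 11.15 p [0.5337 0.2031 0.0889] yaw_y 11.27 down [ 0.007 -0.005 -1.   ] F [-0.49 -0.82 -3.78] M [ 0.03  0.03 -0.03] w 0.224 q [ 0.24  0.51 -0.35  0.71 -0.01  1.61]
```

Request:
{"name": "servo_tool", "arguments": {
  "plan": [
    {"dx": 0.3, "dy": 0.03, "dz": -0.2, "rx": 0.005, "ry": 0.007, "rz": 0},
    {"dx": 0.3, "dy": 0.03, "dz": 0, "rx": 0, "ry": 0, "rz": 0},
    {"dx": 0.2, "dy": 0.03, "dz": 0, "rx": 0, "ry": 0, "rz": 0},
    {"dx": 0.12, "dy": 0.02, "dz": 0, "rx": 0, "ry": 0, "rz": 0}
  ]
}}

```text
clock: 11.55
position: [0.5436, 0.2019, 0.0863]
tcp_rot: [-1.84, 1.568, 3.067]
contact_force: [-6.2, 1.6, -2.7]
width: 0.226
```

Request:
{"name": "servo_tool", "arguments": {
  "plan": [
    {"dx": 0.15, "dy": 0.02, "dz": 0, "rx": 0, "ry": 0, "rz": 0},
    {"dx": 0.2, "dy": 0.03, "dz": 0.05, "rx": 0, "ry": 0, "rz": 0}
  ]
}}

```text
clock: 11.75
position: [0.5438, 0.2016, 0.0858]
tcp_rot: [-1.86, 1.561, 3.047]
contact_force: [-6.6, 1.4, -1.2]
width: 0.224
```

Request:
{"name": "servo_tool", "arguments": {
  "plan": [
    {"dx": 0.3, "dy": 0.03, "dz": 0.05, "rx": 0, "ry": -0.004, "rz": 0}
  ]
}}

```text
clock: 11.85
position: [0.5439, 0.2015, 0.0856]
tcp_rot: [-1.851, 1.559, 3.055]
contact_force: [-9.6, 0.2, -0.4]
width: 0.222
```

Request:
{"name": "servo_tool", "arguments": {
  "plan": [
    {"dx": 0.42, "dy": 0.1, "dz": 0.08, "rx": 0, "ry": -0.008, "rz": 0}
  ]
}}

```text
clock: 11.95
position: [0.5443, 0.2016, 0.0854]
tcp_rot: [-1.747, 1.559, -3.123]
contact_force: [-10.8, -1.4, 0.7]
width: 0.227
```

Request:
{"name": "servo_tool", "arguments": {
  "plan": [
    {"dx": 0.46, "dy": 0.09, "dz": 0.08, "rx": 0, "ry": -0.008, "rz": 0}
  ]
}}

```text
clock: 12.05
position: [0.5449, 0.2017, 0.0853]
tcp_rot: [-1.654, 1.559, -3.029]
contact_force: [-10.7, -0.7, 2.1]
width: 0.225
```

Request:
{"name": "servo_tool", "arguments": {
  "plan": [
    {"dx": 0.46, "dy": 0.09, "dz": 0.08, "rx": 0, "ry": -0.008, "rz": 0}
  ]
}}

```text
clock: 12.15
position: [0.5454, 0.2018, 0.0853]
tcp_rot: [-1.564, 1.559, -2.938]
contact_force: [-11.0, -0.4, 1.7]
width: 0.229
```

Request:
{"name": "servo_tool", "arguments": {
  "plan": [
    {"dx": 0.48, "dy": 0.09, "dz": 0.08, "rx": 0, "ry": -0.008, "rz": 0},
    {"dx": 0.48, "dy": 0.09, "dz": 0.08, "rx": 0, "ry": -0.008, "rz": 0}
  ]
}}

```text
clock: 12.35
position: [0.5469, 0.2022, 0.0853]
tcp_rot: [-1.399, 1.559, -2.772]
contact_force: [-10.3, -0.6, 1.2]
width: 0.223
```

Request:
{"name": "servo_tool", "arguments": {
  "plan": [
    {"dx": 0.48, "dy": 0.09, "dz": 0.08, "rx": 0, "ry": -0.008, "rz": 0},
    {"dx": 0.48, "dy": 0.09, "dz": 0.08, "rx": 0, "ry": -0.008, "rz": 0}
  ]
}}

```text
clock: 12.55
position: [0.5473, 0.2022, 0.0852]
tcp_rot: [-1.266, 1.557, -2.636]
contact_force: [-13.6, -2.9, 4.8]
width: 0.23
```

Request:
{"name": "servo_tool", "arguments": {
  "plan": [
    {"dx": 0.48, "dy": 0.09, "dz": 0.08, "rx": 0, "ry": -0.008, "rz": 0}
  ]
}}

```text
clock: 12.65
position: [0.5474, 0.2022, 0.0852]
tcp_rot: [-1.223, 1.555, -2.593]
contact_force: [-13.6, -1.7, 3.4]
width: 0.224
```

Request:
{"name": "servo_tool", "arguments": {
  "plan": [
    {"dx": -1.5, "dy": -0.3, "dz": 0.2, "rx": 0, "ry": -0.01, "rz": -0.005},
    {"dx": 0, "dy": -0.5, "dz": 0, "rx": 0, "ry": 0, "rz": 0},
    {"dx": 0.5, "dy": -2.5, "dz": 0, "rx": 0, "ry": 0, "rz": 0},
    {"dx": 0.6, "dy": -3.5, "dz": 0, "rx": 0, "ry": 0, "rz": 0},
    {"dx": 0.7, "dy": -3.5, "dz": 0, "rx": 0, "ry": 0, "rz": 0},
    {"dx": 0.7, "dy": -3.0, "dz": 0, "rx": 0, "ry": 0, "rz": 0},
    {"dx": 0.2, "dy": -1.2, "dz": 0, "rx": 0, "ry": 0, "rz": 0},
    {"dx": 0, "dy": 0, "dz": 0, "rx": 0, "ry": 0, "rz": 0},
    {"dx": 0, "dy": 0, "dz": 0, "rx": 0, "ry": 0, "rz": 0}
  ]
}}

```text
clock: 13.55
position: [0.5663, 0.048, 0.0892]
tcp_rot: [0.464, 1.556, -0.915]
contact_force: [-1.5, 0.3, -4.0]
width: 0.225
```

Run:
```python
from h import *
st()
```

```text
t 13.55 p [0.5663 0.048  0.0892] yaw_y 10.99 down [ 0.009 -0.012 -1.   ] F [-1.49  0.28 -4.01] M [ 0.06  0.06 -0.03] w 0.225 q [-0.04  0.5  -0.36  0.7  -0.01  1.34]
```

Request:
{"name": "servo_tool", "arguments": {
  "plan": [
    {"dx": 0.2, "dy": 0.2, "dz": -0.25, "rx": 0.012, "ry": 0.009, "rz": 0},
    {"dx": 0.2, "dy": 0.04, "dz": 0, "rx": 0, "ry": 0, "rz": 0},
    {"dx": 0.15, "dy": 0.02, "dz": 0, "rx": 0, "ry": 0, "rz": 0}
  ]
}}

```text
clock: 13.85
position: [0.5717, 0.0537, 0.0864]
tcp_rot: [-2.868, 1.568, 2.04]
contact_force: [1.2, 0.3, -4.5]
width: 0.226
```

Request:
{"name": "servo_tool", "arguments": {
  "plan": [
    {"dx": 0.2, "dy": 0.02, "dz": 0, "rx": 0, "ry": 0, "rz": 0},
    {"dx": 0.25, "dy": 0.03, "dz": 0.05, "rx": 0, "ry": 0, "rz": 0}
  ]
}}

```text
clock: 14.05
position: [0.5724, 0.054, 0.0859]
tcp_rot: [-1.563, 1.561, -2.937]
contact_force: [-7.4, -4.2, 0.1]
width: 0.223
```

Request:
{"name": "servo_tool", "arguments": {
  "plan": [
    {"dx": 0.35, "dy": 0.05, "dz": 0.06, "rx": 0, "ry": -0.005, "rz": 0},
    {"dx": 0.4, "dy": 0.06, "dz": 0.06, "rx": 0, "ry": -0.005, "rz": 0}
  ]
}}

```text
clock: 14.25
position: [0.5744, 0.0542, 0.0858]
tcp_rot: [-1.196, 1.558, -2.569]
contact_force: [-6.5, -4.2, -1.0]
width: 0.229
```

Request:
{"name": "servo_tool", "arguments": {
  "plan": [
    {"dx": 0.38, "dy": 0.05, "dz": 0.06, "rx": 0, "ry": -0.006, "rz": 0},
    {"dx": 0.38, "dy": 0.05, "dz": 0.06, "rx": 0, "ry": -0.006, "rz": 0}
  ]
}}

```text
clock: 14.45
position: [0.5762, 0.0545, 0.0857]
tcp_rot: [-0.927, 1.556, -2.298]
contact_force: [-7.1, -3.0, -1.2]
width: 0.225
```

Request:
{"name": "servo_tool", "arguments": {
  "plan": [
    {"dx": 0.4, "dy": 0.05, "dz": 0.06, "rx": 0, "ry": -0.006, "rz": 0}
  ]
}}

```text
clock: 14.55
position: [0.5765, 0.0544, 0.0855]
tcp_rot: [-0.888, 1.553, -2.259]
contact_force: [-11.5, -4.2, 3.6]
width: 0.225
```

Request:
{"name": "servo_tool", "arguments": {
  "plan": [
    {"dx": 0.42, "dy": 0.05, "dz": 0.06, "rx": 0, "ry": -0.006, "rz": 0}
  ]
}}

```text
clock: 14.65
position: [0.5765, 0.0544, 0.0854]
tcp_rot: [-0.89, 1.55, -2.26]
contact_force: [-10.5, -4.4, 2.8]
width: 0.225
```

Request:
{"name": "servo_tool", "arguments": {
  "plan": [
    {"dx": -1.6, "dy": -0.3, "dz": 0.1, "rx": 0, "ry": -0.015, "rz": -0.005},
    {"dx": -0.3, "dy": 0.5, "dz": 0, "rx": 0, "ry": 0, "rz": 0},
    {"dx": -0.5, "dy": 2.5, "dz": 0, "rx": 0, "ry": 0, "rz": 0},
    {"dx": -0.7, "dy": 3.5, "dz": 0, "rx": 0, "ry": 0, "rz": 0},
    {"dx": -0.7, "dy": 3.5, "dz": 0, "rx": 0, "ry": 0, "rz": 0},
    {"dx": -0.5, "dy": 3.3, "dz": 0, "rx": 0, "ry": 0, "rz": 0},
    {"dx": 0.3, "dy": 1.1, "dz": 0, "rx": 0, "ry": 0, "rz": 0},
    {"dx": 0, "dy": 0, "dz": 0, "rx": 0, "ry": 0, "rz": 0}
  ]
}}

```text
clock: 15.45
position: [0.5371, 0.2046, 0.0873]
tcp_rot: [0.256, 1.557, -1.117]
contact_force: [0.5, -0.7, -4.2]
width: 0.227
```

Run:
```python
from h import *
st()
```

```text
t 15.45 p [0.5371 0.2046 0.0873] yaw_y 11.35 down [ 0.006 -0.013 -1.   ] F [ 0.5  -0.71 -4.23] M [0.05 0.03 0.  ] w 0.227 q [ 0.24  0.52 -0.33  0.71 -0.01  1.62]
```

Request:
{"name": "servo_tool", "arguments": {
  "plan": [
    {"dx": 0.3, "dy": 0.03, "dz": -0.1, "rx": 0.013, "ry": 0.006, "rz": -0.005},
    {"dx": 0.3, "dy": 0.04, "dz": 0, "rx": 0, "ry": 0, "rz": 0},
    {"dx": 0.2, "dy": 0.03, "dz": 0, "rx": 0, "ry": 0, "rz": 0},
    {"dx": 0.12, "dy": 0.02, "dz": 0, "rx": 0, "ry": 0, "rz": 0}
  ]
}}

```text
clock: 15.85
position: [0.5459, 0.2037, 0.0855]
tcp_rot: [-2.009, 1.566, 2.895]
contact_force: [-5.0, 0.8, -2.0]
width: 0.232
```

Request:
{"name": "servo_tool", "arguments": {
  "plan": [
    {"dx": 0.2, "dy": 0.04, "dz": 0.05, "rx": 0, "ry": 0, "rz": 0},
    {"dx": 0.3, "dy": 0.06, "dz": 0.06, "rx": 0, "ry": -0.004, "rz": 0}
  ]
}}

```text
clock: 16.05
position: [0.5461, 0.2035, 0.0851]
tcp_rot: [-1.916, 1.56, 2.987]
contact_force: [-9.4, 0.1, -0.4]
width: 0.225
```

Request:
{"name": "servo_tool", "arguments": {
  "plan": [
    {"dx": 0.42, "dy": 0.08, "dz": 0.08, "rx": 0, "ry": -0.006, "rz": 0},
    {"dx": 0.48, "dy": 0.09, "dz": 0.08, "rx": 0, "ry": -0.008, "rz": 0}
  ]
}}

```text
clock: 16.25
position: [0.5469, 0.2037, 0.0848]
tcp_rot: [-1.823, 1.557, 3.081]
contact_force: [-11.5, 1.3, 1.0]
width: 0.226
```

Request:
{"name": "servo_tool", "arguments": {
  "plan": [
    {"dx": 0.48, "dy": 0.09, "dz": 0.08, "rx": 0, "ry": -0.008, "rz": 0},
    {"dx": 0.48, "dy": 0.09, "dz": 0.08, "rx": 0, "ry": -0.008, "rz": 0},
    {"dx": 0.48, "dy": 0.09, "dz": 0.08, "rx": 0, "ry": -0.008, "rz": 0}
  ]
}}

```text
clock: 16.55
position: [0.5487, 0.2041, 0.0846]
tcp_rot: [-1.713, 1.557, -3.089]
contact_force: [-10.7, -1.9, 1.9]
width: 0.227
```

Request:
{"name": "servo_tool", "arguments": {
  "plan": [
    {"dx": 0.48, "dy": 0.09, "dz": 0.08, "rx": 0, "ry": -0.008, "rz": 0},
    {"dx": 0.48, "dy": 0.09, "dz": 0.08, "rx": 0, "ry": -0.008, "rz": 0}
  ]
}}

```text
clock: 16.75
position: [0.5494, 0.2043, 0.0845]
tcp_rot: [-1.628, 1.555, -3.004]
contact_force: [-13.0, -0.7, 3.5]
width: 0.223
```

Request:
{"name": "servo_tool", "arguments": {
  "plan": [
    {"dx": 0.48, "dy": 0.09, "dz": 0.08, "rx": 0, "ry": -0.008, "rz": 0}
  ]
}}

```text
clock: 16.85
position: [0.5494, 0.2042, 0.0845]
tcp_rot: [-1.584, 1.554, -2.959]
contact_force: [-13.8, -1.1, 4.1]
width: 0.226
```

Request:
{"name": "servo_tool", "arguments": {
  "plan": [
    {"dx": -1.5, "dy": -0.3, "dz": 0.2, "rx": 0, "ry": -0.01, "rz": -0.005},
    {"dx": 0, "dy": -0.5, "dz": 0, "rx": 0, "ry": 0, "rz": 0},
    {"dx": 0.5, "dy": -2.5, "dz": 0, "rx": 0, "ry": 0, "rz": 0},
    {"dx": 0.7, "dy": -3.5, "dz": 0, "rx": 0, "ry": 0, "rz": 0},
    {"dx": 0.7, "dy": -3.5, "dz": 0, "rx": 0, "ry": 0, "rz": 0},
    {"dx": 0.7, "dy": -3.0, "dz": 0, "rx": 0, "ry": 0, "rz": 0},
    {"dx": 0.2, "dy": -1.2, "dz": 0, "rx": 0, "ry": 0, "rz": 0},
    {"dx": 0, "dy": 0, "dz": 0, "rx": 0, "ry": 0, "rz": 0}
  ]
}}

```text
clock: 17.65
position: [0.5683, 0.0488, 0.0881]
tcp_rot: [0.181, 1.563, -1.204]
contact_force: [-0.9, -0.1, -3.0]
width: 0.225
```

Run:
```python
from h import *
st()
```

```text
t 17.65 p [0.5683 0.0488 0.0881] yaw_y 10.64 down [ 0.003 -0.007 -1.   ] F [-0.94 -0.08 -3.05] M [0.13 0.01 0.01] w 0.225 q [-0.04  0.51 -0.35  0.71 -0.01  1.34]
```

Request:
{"name": "servo_tool", "arguments": {
  "plan": [
    {"dx": 0.2, "dy": 0.2, "dz": -0.2, "rx": 0.007, "ry": 0.003, "rz": 0.006},
    {"dx": 0.2, "dy": 0.04, "dz": 0, "rx": 0, "ry": 0, "rz": 0},
    {"dx": 0.15, "dy": 0.02, "dz": 0, "rx": 0, "ry": 0, "rz": 0},
    {"dx": 0.15, "dy": 0.02, "dz": 0, "rx": 0, "ry": 0, "rz": 0}
  ]
}}

```text
clock: 18.05
position: [0.5748, 0.054, 0.0856]
tcp_rot: [-2.145, 1.568, 2.762]
contact_force: [-3.9, -4.2, -3.1]
width: 0.226
```

Request:
{"name": "servo_tool", "arguments": {
  "plan": [
    {"dx": 0.25, "dy": 0.03, "dz": 0.05, "rx": 0, "ry": 0, "rz": 0},
    {"dx": 0.35, "dy": 0.05, "dz": 0.06, "rx": 0, "ry": -0.005, "rz": 0}
  ]
}}

```text
clock: 18.25
position: [0.5759, 0.0542, 0.0855]
tcp_rot: [-1.196, 1.562, -2.571]
contact_force: [-6.6, -4.5, -1.6]
width: 0.224
```

Request:
{"name": "servo_tool", "arguments": {
  "plan": [
    {"dx": 0.4, "dy": 0.05, "dz": 0.06, "rx": 0, "ry": -0.006, "rz": 0},
    {"dx": 0.4, "dy": 0.05, "dz": 0.06, "rx": 0, "ry": -0.006, "rz": 0}
  ]
}}

```text
clock: 18.45
position: [0.5781, 0.0545, 0.0853]
tcp_rot: [-0.808, 1.559, -2.181]
contact_force: [-6.9, -4.0, -0.6]
width: 0.223
```

Request:
{"name": "servo_tool", "arguments": {
  "plan": [
    {"dx": 0.4, "dy": 0.05, "dz": 0.06, "rx": 0, "ry": -0.006, "rz": 0}
  ]
}}

```text
clock: 18.55
position: [0.579, 0.0546, 0.0851]
tcp_rot: [-0.708, 1.557, -2.08]
contact_force: [-8.0, -5.1, 0.5]
width: 0.226
```

Request:
{"name": "servo_tool", "arguments": {
  "plan": [
    {"dx": 0.4, "dy": 0.03, "dz": 0.08, "rx": 0, "ry": -0.006, "rz": 0}
  ]
}}

```text
clock: 18.65
position: [0.5791, 0.0546, 0.0851]
tcp_rot: [-0.716, 1.554, -2.087]
contact_force: [-9.7, -4.5, 1.6]
width: 0.225
```

Request:
{"name": "servo_tool", "arguments": {
  "plan": [
    {"dx": 0.4, "dy": 0.03, "dz": 0.08, "rx": 0, "ry": -0.006, "rz": 0}
  ]
}}

```text
clock: 18.75
position: [0.5791, 0.0546, 0.0851]
tcp_rot: [-0.734, 1.551, -2.105]
contact_force: [-10.1, -4.0, 1.6]
width: 0.221
```

Request:
{"name": "servo_tool", "arguments": {
  "plan": [
    {"dx": -1.6, "dy": -0.3, "dz": 0.1, "rx": 0, "ry": -0.015, "rz": -0.005},
    {"dx": -0.3, "dy": 0.5, "dz": 0, "rx": 0, "ry": 0, "rz": 0},
    {"dx": -0.5, "dy": 2.5, "dz": 0, "rx": 0, "ry": 0, "rz": 0},
    {"dx": -0.7, "dy": 3.5, "dz": 0, "rx": 0, "ry": 0, "rz": 0},
    {"dx": -0.7, "dy": 3.5, "dz": 0, "rx": 0, "ry": 0, "rz": 0},
    {"dx": -0.5, "dy": 3.3, "dz": 0, "rx": 0, "ry": 0, "rz": 0},
    {"dx": 0.3, "dy": 1.0, "dz": 0, "rx": 0, "ry": 0, "rz": 0},
    {"dx": 0, "dy": 0, "dz": 0, "rx": 0, "ry": 0, "rz": 0}
  ]
}}

```text
clock: 19.55
position: [0.5396, 0.2053, 0.0873]
tcp_rot: [0.46, 1.555, -0.911]
contact_force: [-0.1, 0.1, -4.1]
width: 0.225
```

Run:
```python
from h import *
st()
```

```text
t 19.55 p [0.5396 0.2053 0.0873] yaw_y 11.43 down [ 0.01  -0.013 -1.   ] F [-0.1   0.13 -4.11] M [ 0.02  0.   -0.02] w 0.225 q [ 0.24  0.52 -0.33  0.71 -0.01  1.61]
```

Request:
{"name": "servo_tool", "arguments": {
  "plan": [
    {"dx": 0.3, "dy": 0.03, "dz": -0.1, "rx": 0.013, "ry": 0.008, "rz": -0.005},
    {"dx": 0.3, "dy": 0.04, "dz": 0, "rx": 0, "ry": 0, "rz": 0},
    {"dx": 0.2, "dy": 0.03, "dz": 0, "rx": 0, "ry": 0, "rz": 0},
    {"dx": 0.12, "dy": 0.02, "dz": 0, "rx": 0, "ry": 0, "rz": 0}
  ]
}}

```text
clock: 19.95
position: [0.5484, 0.2045, 0.0856]
tcp_rot: [-2.21, 1.568, 2.694]
contact_force: [-5.7, 2.0, -2.4]
width: 0.23
```

Request:
{"name": "servo_tool", "arguments": {
  "plan": [
    {"dx": 0.2, "dy": 0.04, "dz": 0.05, "rx": 0, "ry": 0, "rz": 0},
    {"dx": 0.3, "dy": 0.06, "dz": 0.06, "rx": 0, "ry": -0.004, "rz": 0},
    {"dx": 0.42, "dy": 0.08, "dz": 0.08, "rx": 0, "ry": -0.006, "rz": 0}
  ]
}}

```text
clock: 20.25
position: [0.5489, 0.2044, 0.0851]
tcp_rot: [-1.892, 1.559, 3.013]
contact_force: [-11.2, -0.3, 1.4]
width: 0.224
```

Request:
{"name": "servo_tool", "arguments": {
  "plan": [
    {"dx": 0.48, "dy": 0.09, "dz": 0.08, "rx": 0, "ry": -0.008, "rz": 0},
    {"dx": 0.48, "dy": 0.09, "dz": 0.08, "rx": 0, "ry": -0.008, "rz": 0},
    {"dx": 0.48, "dy": 0.09, "dz": 0.08, "rx": 0, "ry": -0.008, "rz": 0}
  ]
}}

```text
clock: 20.55
position: [0.5506, 0.2048, 0.0847]
tcp_rot: [-1.76, 1.558, -3.137]
contact_force: [-10.7, -0.4, 2.6]
width: 0.227
```

Request:
{"name": "servo_tool", "arguments": {
  "plan": [
    {"dx": 0.48, "dy": 0.09, "dz": 0.08, "rx": 0, "ry": -0.008, "rz": 0},
    {"dx": 0.48, "dy": 0.09, "dz": 0.08, "rx": 0, "ry": -0.008, "rz": 0}
  ]
}}

```text
clock: 20.75
position: [0.5518, 0.2051, 0.0847]
tcp_rot: [-1.688, 1.558, -3.063]
contact_force: [-11.2, -0.7, 1.8]
width: 0.227
```

Request:
{"name": "servo_tool", "arguments": {
  "plan": [
    {"dx": -1.5, "dy": -0.3, "dz": 0.2, "rx": 0, "ry": -0.01, "rz": 0},
    {"dx": -2.5, "dy": -0.5, "dz": 1.0, "rx": 0, "ry": 0, "rz": 0},
    {"dx": -2.5, "dy": -0.5, "dz": 2.0, "rx": 0, "ry": 0, "rz": 0},
    {"dx": -1.5, "dy": -1.5, "dz": 1.5, "rx": 0, "ry": 0, "rz": -0.06},
    {"dx": 0, "dy": -2.7, "dz": 0, "rx": 0, "ry": 0, "rz": -0.12},
    {"dx": 0, "dy": -2.7, "dz": 0, "rx": 0, "ry": 0, "rz": -0.12},
    {"dx": -0.2, "dy": -2.7, "dz": 0, "rx": 0, "ry": 0, "rz": -0.12},
    {"dx": -0.2, "dy": -2.7, "dz": 0, "rx": 0, "ry": 0, "rz": -0.12},
    {"dx": -0.2, "dy": -2.7, "dz": 0, "rx": 0, "ry": 0, "rz": -0.12},
    {"dx": -0.2, "dy": -2.7, "dz": 0, "rx": 0, "ry": 0, "rz": -0.12}
  ]
}}

```text
clock: 21.75
position: [0.4654, 0.0044, 0.1356]
tcp_rot: [1.377, 1.561, -0.814]
contact_force: [1.4, -0.6, -3.7]
width: 0.225
```

Run:
```python
from h import *
st()
```

```text
t 21.75 p [0.4654 0.0044 0.1356] yaw_y -35.53 down [ 0.007 -0.007 -1.   ] F [ 1.4  -0.58 -3.66] M [ 0.02 -0.02 -0.05] w 0.225 q [-0.15  0.28 -0.57  0.71 -0.01  2.05]
```

Request:
{"name": "servo_tool", "arguments": {
  "plan": [
    {"dx": 0, "dy": -2.7, "dz": 0, "rx": 0, "ry": 0, "rz": -0.12},
    {"dx": 0, "dy": -2.7, "dz": 0, "rx": 0, "ry": 0, "rz": -0.12},
    {"dx": 0, "dy": -2.7, "dz": 0, "rx": 0, "ry": 0, "rz": -0.12},
    {"dx": 0, "dy": -2.7, "dz": 0, "rx": 0, "ry": 0, "rz": -0.12},
    {"dx": 0, "dy": -2.7, "dz": 0, "rx": 0, "ry": 0, "rz": -0.12},
    {"dx": 0.5, "dy": -2.7, "dz": 0, "rx": 0.007, "ry": 0.007, "rz": -0.12},
    {"dx": 0.5, "dy": -2.5, "dz": 0, "rx": 0, "ry": 0, "rz": -0.12},
    {"dx": 0.5, "dy": -1.8, "dz": -1, "rx": 0, "ry": 0, "rz": -0.12},
    {"dx": 0.3, "dy": -0.5, "dz": -1, "rx": 0, "ry": 0, "rz": -0.05},
    {"dx": 0, "dy": 0, "dz": 0, "rx": 0, "ry": 0, "rz": 0}
  ]
}}

```text
clock: 22.75
position: [0.4856, -0.2294, 0.1193]
tcp_rot: [1.685, 1.554, -1.581]
contact_force: [-0.3, 0.8, -4.5]
width: 0.224
```

Run:
```python
from h import *
st(); snap('wrist','w8.png'); snap('side','s8.png'); crop('s8.png','s8c.png',310,150,420,250,7); snap('top','t8.png'); crop('t8.png','t8c.png',230,130,330,230,6)
```

```text
t 22.75 p [ 0.4856 -0.2294  0.1193] yaw_y -97.13 down [-0.    -0.017 -1.   ] F [-0.33  0.81 -4.46] M [ 0.05  0.01 -0.02] w 0.224 q [-0.57  0.42 -0.41  0.73 -0.01  2.69]
```

View pics/w8.png

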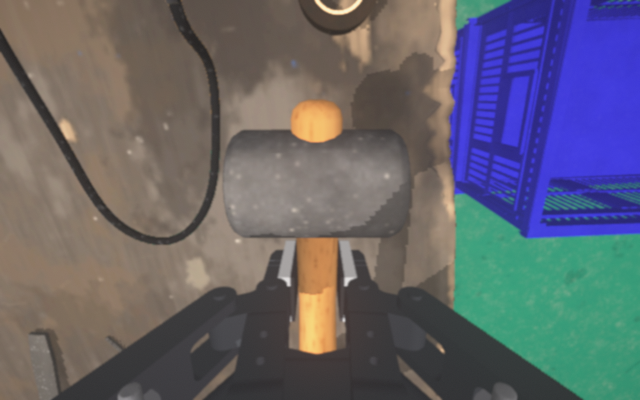

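View pics/s8c.png

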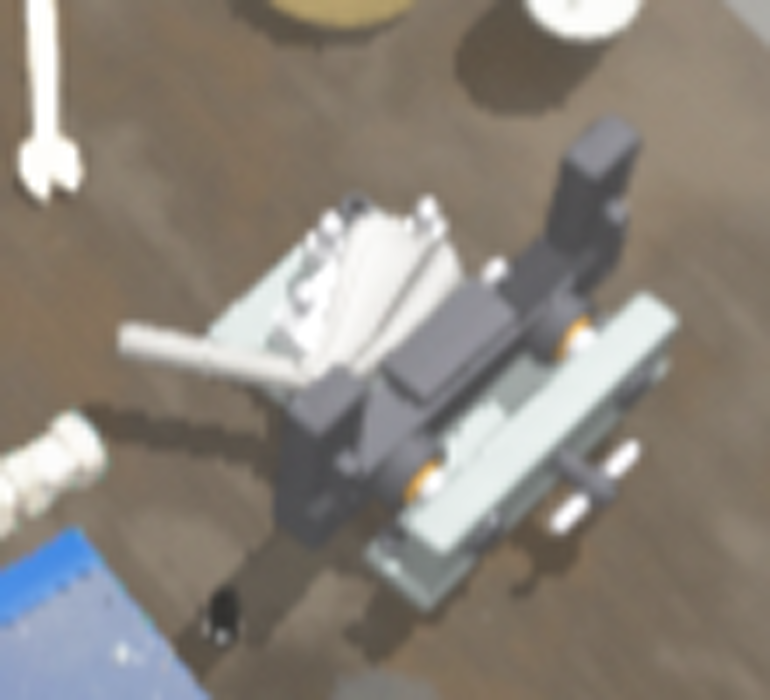

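View pics/t8c.png

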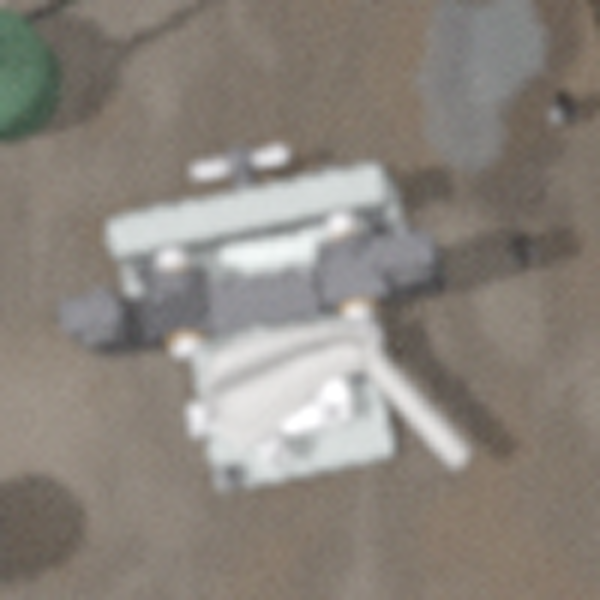

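Request:
{"name": "servo_tool", "arguments": {
  "plan": [
    {"dx": 0.2, "dy": 0.3, "dz": -2.5, "rx": 0.017, "ry": 0, "rz": 0.01},
    {"dx": 0.1, "dy": 0.2, "dz": -3, "rx": 0, "ry": 0, "rz": 0},
    {"dx": 0, "dy": 0, "dz": -2.0, "rx": 0, "ry": 0, "rz": 0},
    {"dx": 0, "dy": 0, "dz": -0.5, "rx": 0, "ry": 0, "rz": 0},
    {"dx": 0, "dy": 0, "dz": 0, "rx": 0, "ry": 0, "rz": 0}
  ]
}}

```text
clock: 23.4
position: [0.4908, -0.2213, 0.0428]
tcp_rot: [2.817, 1.564, -0.428]
contact_force: [0.2, 0.2, -4.4]
width: 0.222
```

Run:
```python
from h import *
st()
```

```text
t 23.4 p [ 0.4908 -0.2213  0.0428] yaw_y -95.92 down [ 0.006 -0.003 -1.   ] F [ 0.18  0.2  -4.44] M [ 0.02 -0.09  0.02] w 0.222 q [-0.56  0.52 -0.48  0.56  0.    2.68]
```

Request:
{"name": "servo_tool", "arguments": {
  "plan": [
    {"dx": 0, "dy": 0, "dz": -1.0, "rx": 0.003, "ry": 0.006, "rz": 0},
    {"dx": 0, "dy": 0, "dz": -0.7, "rx": 0, "ry": 0, "rz": 0},
    {"dx": 0, "dy": 0, "dz": -0.2, "rx": 0, "ry": 0, "rz": 0},
    {"dx": 0, "dy": 0, "dz": -0.1, "rx": 0, "ry": 0, "rz": 0}
  ]
}}

```text
clock: 23.8
position: [0.493, -0.2221, 0.0246]
tcp_rot: [2.705, 1.566, -0.539]
contact_force: [-0.4, 0.3, -4.5]
width: 0.226
```

Run:
```python
from h import *
st()
```

```text
t 23.8 p [ 0.493  -0.2221  0.0246] yaw_y -95.83 down [ 0.004 -0.003 -1.   ] F [-0.36  0.34 -4.46] M [-0.03 -0.05  0.01] w 0.226 q [-0.56  0.56 -0.48  0.53  0.    2.68]
```

Request:
{"name": "servo_tool", "arguments": {
  "plan": [
    {"dx": 0, "dy": 0, "dz": -0.2, "rx": 0.003, "ry": 0.003, "rz": 0},
    {"dx": 0, "dy": 0, "dz": -0.15, "rx": 0, "ry": 0, "rz": 0},
    {"dx": 0, "dy": 0, "dz": -0.1, "rx": 0, "ry": 0, "rz": 0}
  ]
}}

```text
clock: 24.1
position: [0.4935, -0.2225, 0.0209]
tcp_rot: [-3.033, 1.569, 0.007]
contact_force: [-4.1, 2.4, 9.5]
width: 0.223
```

Run:
```python
from h import *
st()
```

```text
t 24.1 p [ 0.4935 -0.2225  0.0209] yaw_y -95.84 down [ 0.002  0.    -1.   ] F [-4.09  2.36  9.5 ] M [ 0.49  0.7  -0.  ] w 0.223 q [-0.56  0.56 -0.48  0.53  0.    2.68]
```

Request:
{"name": "servo_tool", "arguments": {
  "plan": [
    {"dx": 0, "dy": 0, "dz": 0.05, "rx": 0, "ry": 0, "rz": 0},
    {"dx": 0, "dy": 0, "dz": 0, "rx": 0, "ry": 0, "rz": 0},
    {"dx": 0, "dy": 0, "dz": 0, "rx": 0, "ry": 0, "rz": 0},
    {"dx": 0, "dy": 0, "dz": 0, "rx": 0, "ry": 0, "rz": 0},
    {"dx": 0, "dy": 0, "dz": 1.5, "rx": 0, "ry": 0, "rz": 0},
    {"dx": 0, "dy": 0, "dz": 3, "rx": 0, "ry": 0, "rz": 0},
    {"dx": -0.5, "dy": 0, "dz": 4, "rx": 0, "ry": 0, "rz": 0},
    {"dx": -1, "dy": 0, "dz": 3, "rx": 0, "ry": 0, "rz": 0}
  ],
  "grip": 65
}}

```text
clock: 24.9
position: [0.4778, -0.222, 0.1374]
tcp_rot: [-1.192, 1.569, 1.848]
contact_force: [0.9, 0.2, 0.4]
width: 0.652
```

Run:
```python
from h import *
st(); snap('wrist','w9.png')
f=lambda P,k,o:np.array(P)/k+np.array(o)
# iron from t8c, tip and root of hosel
for z in (.033,):
  print(onz('top',f([[458,462],[378,350],[365,325]],6,(230,130)),z))
print(onz('side',f([[125,338],[300,378]],7,(310,150)),.033))
```

```text
t 24.9 p [ 0.4778 -0.222   0.1374] yaw_y -95.81 down [-0.001  0.002 -1.   ] F [0.95 0.18 0.42] M [-0.05 -0.01  0.03] w 0.652 q [-0.58  0.38 -0.41  0.78  0.    2.67]
[[0.51441064 0.08009657 0.033     ]
 [0.57331775 0.1205875  0.033     ]
 [0.58651313 0.12718086 0.033     ]]
[[0.51826604 0.07968918 0.033     ]
 [0.5728974  0.1259555  0.033     ]]
```

View pics/w9.png

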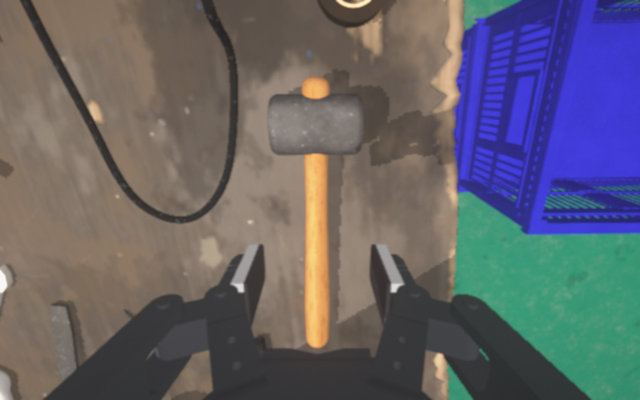

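Request:
{"name": "servo_tool", "arguments": {
  "plan": [
    {"dx": 0, "dy": 3, "dz": 1.0, "rx": 0, "ry": 0, "rz": 0.09},
    {"dx": 0, "dy": 3.7, "dz": 0.5, "rx": 0, "ry": 0, "rz": 0.09},
    {"dx": 0, "dy": 3.7, "dz": 0, "rx": 0, "ry": 0, "rz": 0.09},
    {"dx": 0, "dy": 3.7, "dz": 0, "rx": 0, "ry": 0, "rz": 0.09},
    {"dx": 0, "dy": 3.7, "dz": 0, "rx": 0, "ry": 0, "rz": 0.09},
    {"dx": 0.6, "dy": 3.7, "dz": 0, "rx": 0, "ry": 0, "rz": 0.09},
    {"dx": 1.2, "dy": 3.7, "dz": 0, "rx": 0, "ry": 0, "rz": 0.09},
    {"dx": 1.2, "dy": 3, "dz": 0, "rx": 0, "ry": 0, "rz": 0.09},
    {"dx": 0.5, "dy": 1, "dz": 0, "rx": 0, "ry": 0, "rz": 0.04},
    {"dx": 0, "dy": 0, "dz": 0, "rx": 0, "ry": 0, "rz": 0}
  ],
  "grip": 55,
  "squeeze": 120
}}

```text
clock: 25.95
position: [0.5158, 0.0768, 0.1616]
tcp_rot: [2.583, 1.553, 0.126]
contact_force: [0.1, -0.1, -0.0]
width: 0.553
```

Run:
```python
from h import *
st(); snap('wrist','w10.png')
```

```text
t 25.95 p [0.5158 0.0768 0.1616] yaw_y -50.78 down [ 0.017  0.002 -1.   ] F [ 0.14 -0.1  -0.  ] M [ 0.01 -0.   -0.03] w 0.553 q [ 0.01  0.34 -0.41  0.81  0.    2.46]
```

View pics/w10.png

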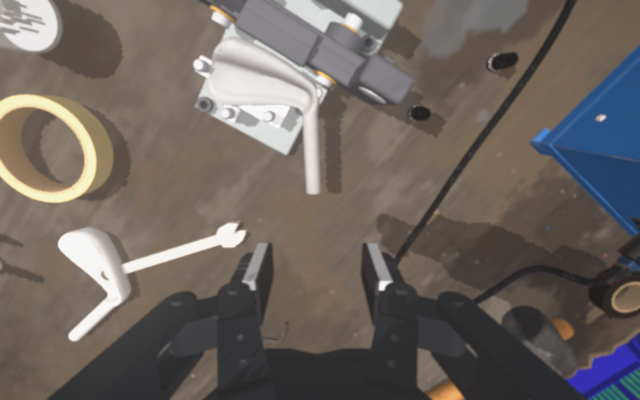

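Run:
```python
from h import *
p=onz('wrist',[[314,192],[312,110],[313.5,170],[313,150]],.033);print(p)
d=p[1]-p[0];print(np.degrees(np.arctan2(d[1],d[0])))
```

```text
[[0.51631474 0.0772605  0.033     ]
 [0.57078999 0.12339394 0.033     ]
 [0.53185412 0.09037803 0.033     ]
 [0.54535774 0.10182859 0.033     ]]
40.260250472751835
```

Request:
{"name": "servo_tool", "arguments": {
  "plan": [
    {"dx": 1.0, "dy": 0.9, "dz": -1.5, "rx": 0.002, "ry": 0.015, "rz": 0.015},
    {"dx": 0.8, "dy": 0.7, "dz": -3, "rx": 0, "ry": 0, "rz": 0},
    {"dx": 0, "dy": 0, "dz": -3, "rx": 0, "ry": 0, "rz": 0},
    {"dx": 0, "dy": 0, "dz": -1, "rx": 0, "ry": 0, "rz": 0},
    {"dx": 0, "dy": 0, "dz": 0, "rx": 0, "ry": 0, "rz": 0}
  ]
}}

```text
clock: 26.5
position: [0.5335, 0.0853, 0.0752]
tcp_rot: [2.865, 1.568, 0.407]
contact_force: [0.3, 0.1, 0.6]
width: 0.549
```

Run:
```python
from h import *
st(); snap('wrist','w11.png')
```

```text
t 26.5 p [0.5335 0.0853 0.0752] yaw_y -50.78 down [ 0.003  0.001 -1.   ] F [0.28 0.1  0.57] M [0.   0.07 0.  ] w 0.549 q [ 0.02  0.48 -0.44  0.64  0.    2.48]
```

View pics/w11.png

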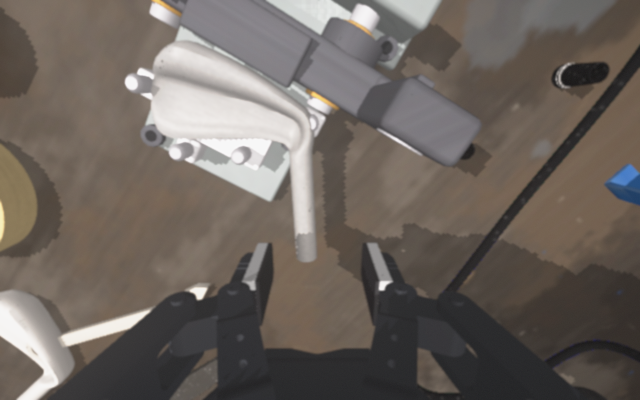

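Run:
```python
from h import *
p=onz('wrist',[[306.5,258],[304,170],[304.5,200]],.033);print(p)
d=p[1]-p[0];print(np.degrees(np.arctan2(d[1],d[0])));print(p[0]+.025*d/np.linalg.norm(d))
```

```text
[[0.51569062 0.07789554 0.033     ]
 [0.56060582 0.11557841 0.033     ]
 [0.54613418 0.10371816 0.033     ]]
39.995914539812766
[0.53484287 0.09396387 0.033     ]
```

Request:
{"name": "servo_tool", "arguments": {
  "plan": [
    {"dx": 0.1, "dy": 0.85, "dz": -1.0, "rx": 0, "ry": 0.003, "rz": 0.013},
    {"dx": 0, "dy": 0, "dz": -1.2, "rx": 0, "ry": 0, "rz": 0},
    {"dx": 0, "dy": 0, "dz": -0.8, "rx": 0, "ry": 0, "rz": 0},
    {"dx": 0, "dy": 0, "dz": 0, "rx": 0, "ry": 0, "rz": 0}
  ]
}}

```text
clock: 26.95
position: [0.537, 0.0935, 0.047]
tcp_rot: [2.659, 1.565, 0.214]
contact_force: [-1.0, -0.3, 0.8]
width: 0.549
```

Run:
```python
from h import *
st(); snap('wrist','w12.png')
```

```text
t 26.95 p [0.537  0.0935 0.047 ] yaw_y -50.1 down [ 0.006  0.001 -1.   ] F [-1.01 -0.31  0.77] M [0.   0.08 0.  ] w 0.549 q [ 0.04  0.53 -0.45  0.58  0.    2.48]
```

View pics/w12.png

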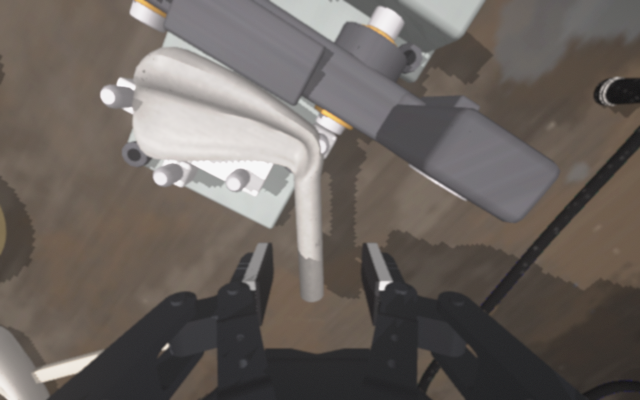

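Request:
{"name": "servo_tool", "arguments": {
  "plan": [
    {"dx": -0.15, "dy": 0.1, "dz": -0.9, "rx": 0, "ry": 0.005, "rz": 0},
    {"dx": 0, "dy": 0, "dz": -0.6, "rx": 0, "ry": 0, "rz": 0},
    {"dx": 0, "dy": 0, "dz": 0, "rx": 0, "ry": 0, "rz": 0}
  ]
}}

```text
clock: 27.3
position: [0.5361, 0.0947, 0.0318]
tcp_rot: [3.052, 1.569, 0.607]
contact_force: [-0.5, -0.3, 0.3]
width: 0.549
```

Run:
```python
from h import *
st(); snap('wrist','w13.png')
```

```text
t 27.3 p [0.5361 0.0947 0.0318] yaw_y -50.08 down [ 0.002  0.001 -1.   ] F [-0.46 -0.31  0.35] M [-0.03  0.01 -0.03] w 0.549 q [ 0.04  0.55 -0.46  0.55  0.    2.48]
```

View pics/w13.png

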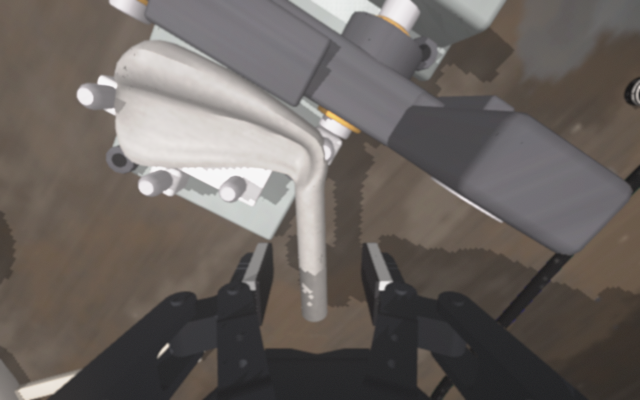

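Request:
{"name": "servo_tool", "arguments": {
  "plan": [
    {"dx": -0.08, "dy": 0.08, "dz": -0.1, "rx": 0, "ry": 0, "rz": 0},
    {"dx": 0, "dy": 0, "dz": 0, "rx": 0, "ry": 0, "rz": 0},
    {"dx": 0, "dy": 0, "dz": 0, "rx": 0, "ry": 0, "rz": 0},
    {"dx": 0, "dy": 0, "dz": 0, "rx": 0, "ry": 0, "rz": 0},
    {"dx": 0, "dy": 0, "dz": 0, "rx": 0, "ry": 0, "rz": 0},
    {"dx": 0, "dy": 0, "dz": 0, "rx": 0, "ry": 0, "rz": 0}
  ],
  "grip": 0,
  "squeeze": 60
}}

```text
clock: 27.95
position: [0.5355, 0.0957, 0.0315]
tcp_rot: [2.956, 1.568, 0.512]
contact_force: [0.4, -0.1, -0.6]
width: 0.13
```

Request:
{"name": "servo_tool", "arguments": {
  "plan": [
    {"dx": 0, "dy": 0, "dz": 0.05, "rx": 0, "ry": 0, "rz": 0},
    {"dx": 0, "dy": 0, "dz": 0.1, "rx": 0, "ry": 0, "rz": 0}
  ],
  "squeeze": 120
}}

```text
clock: 28.15
position: [0.5353, 0.0956, 0.0329]
tcp_rot: [2.939, 1.569, 0.495]
contact_force: [0.4, 0.4, -1.4]
width: 0.113
```

Run:
```python
from h import *
st()
```

```text
t 28.15 p [0.5353 0.0956 0.0329] yaw_y -50.08 down [ 0.002  0.001 -1.   ] F [ 0.37  0.43 -1.36] M [-0.13  0.03 -0.  ] w 0.113 q [ 0.04  0.55 -0.46  0.56  0.    2.49]
```

Lift slowly, watching the force.

Request:
{"name": "servo_tool", "arguments": {
  "plan": [
    {"dx": 0, "dy": 0, "dz": 0.2, "rx": 0, "ry": 0, "rz": 0},
    {"dx": 0, "dy": 0, "dz": 0.2, "rx": 0, "ry": 0, "rz": 0},
    {"dx": 0, "dy": 0, "dz": 0.3, "rx": 0, "ry": 0, "rz": 0}
  ]
}}

```text
clock: 28.45
position: [0.5345, 0.0952, 0.0396]
tcp_rot: [-2.807, 1.571, 1.031]
contact_force: [0.6, -0.2, -1.1]
width: 0.111
```

Run:
```python
from h import *
st(); snap('wrist','w14.png')
```

```text
t 28.45 p [0.5345 0.0952 0.0396] yaw_y -50.09 down [ 0.  0. -1.] F [ 0.6  -0.24 -1.12] M [-0.17  0.06 -0.05] w 0.111 q [ 0.04  0.54 -0.46  0.57  0.    2.49]
```

View pics/w14.png

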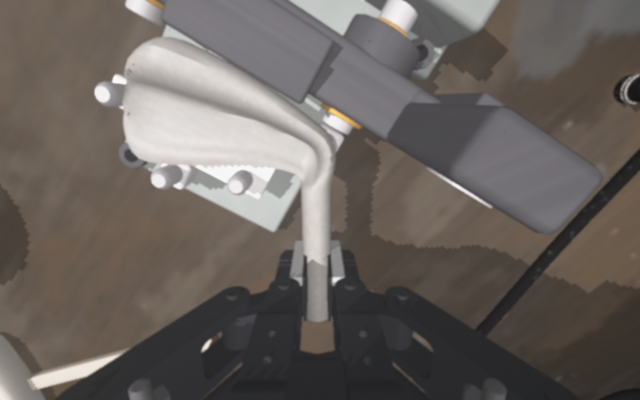

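Request:
{"name": "servo_tool", "arguments": {
  "plan": [
    {"dx": 0.05, "dy": 0.02, "dz": 0.3, "rx": 0, "ry": 0, "rz": 0},
    {"dx": 0.05, "dy": 0.02, "dz": 0.4, "rx": 0, "ry": 0, "rz": 0},
    {"dx": 0, "dy": 0, "dz": 0.5, "rx": 0, "ry": 0, "rz": 0}
  ]
}}

```text
clock: 28.8
position: [0.5356, 0.0956, 0.0528]
tcp_rot: [3.027, 1.571, 0.582]
contact_force: [-0.2, -1.0, -2.2]
width: 0.11
```

Run:
```python
from h import *
st()
```

```text
t 28.8 p [0.5356 0.0956 0.0528] yaw_y -50.09 down [ 0.  0. -1.] F [-0.2  -1.04 -2.18] M [-0.18  0.04  0.04] w 0.11 q [ 0.04  0.52 -0.45  0.6   0.    2.49]
```

Weight carried (≈2.3 N), no jamming. Continue up and out.

Request:
{"name": "servo_tool", "arguments": {
  "plan": [
    {"dx": 0, "dy": 0, "dz": 1.0, "rx": 0, "ry": 0, "rz": 0},
    {"dx": 0, "dy": 0, "dz": 1.5, "rx": 0, "ry": 0, "rz": 0},
    {"dx": 0, "dy": 0, "dz": 2, "rx": 0, "ry": 0, "rz": 0},
    {"dx": -0.5, "dy": -0.5, "dz": 1.5, "rx": 0, "ry": 0, "rz": 0},
    {"dx": 0, "dy": 0, "dz": 0, "rx": 0, "ry": 0, "rz": 0}
  ]
}}

```text
clock: 29.3
position: [0.5309, 0.0907, 0.1182]
tcp_rot: [2.531, 1.569, 0.087]
contact_force: [0.4, 0.7, -1.2]
width: 0.11
```

Run:
```python
from h import *
st(); snap('wrist','w15.png');snap('side','s15.png'); crop('s15.png','s15c.png',260,120,420,250,5)
```

```text
t 29.3 p [0.5309 0.0907 0.1182] yaw_y -50.08 down [ 0.002  0.    -1.   ] F [ 0.39  0.71 -1.18] M [-0.16  0.04 -0.02] w 0.11 q [ 0.03  0.42 -0.4   0.74  0.    2.48]
```

View pics/w15.png

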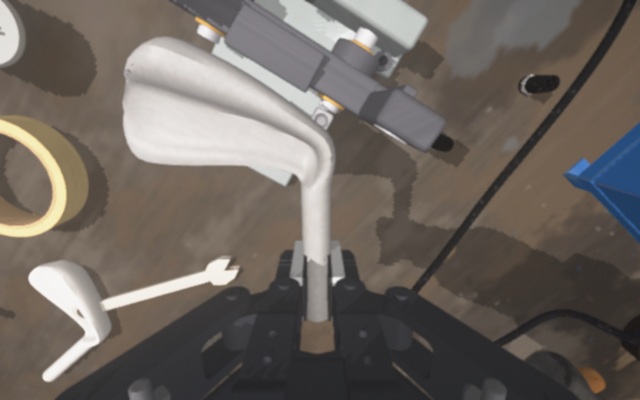

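View pics/s15c.png

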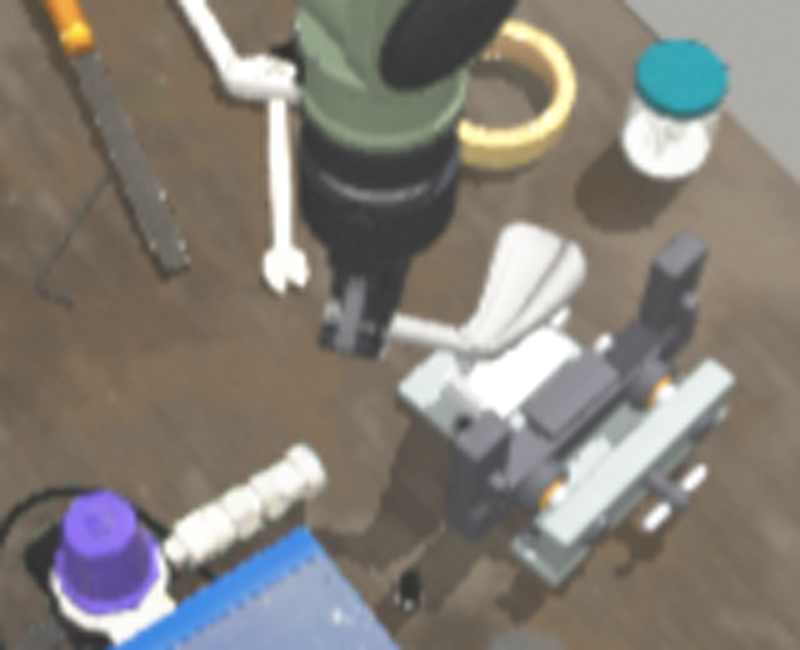

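Request:
{"name": "servo_tool", "arguments": {
  "plan": [
    {"dx": -1.0, "dy": -1.5, "dz": 0, "rx": 0, "ry": 0, "rz": 0},
    {"dx": -2, "dy": -2.8, "dz": 0, "rx": 0, "ry": 0, "rz": 0},
    {"dx": -2, "dy": -2.8, "dz": 0, "rx": 0, "ry": 0, "rz": 0},
    {"dx": -2, "dy": -2.8, "dz": 0, "rx": 0, "ry": 0, "rz": 0},
    {"dx": -2, "dy": -2.8, "dz": -1, "rx": 0, "ry": 0, "rz": 0},
    {"dx": -2, "dy": -2.8, "dz": -2, "rx": 0, "ry": 0, "rz": 0},
    {"dx": -1.5, "dy": -2.2, "dz": -2, "rx": 0, "ry": 0, "rz": 0},
    {"dx": -0.8, "dy": -1.2, "dz": -1, "rx": 0, "ry": 0, "rz": 0},
    {"dx": 0, "dy": 0, "dz": 0, "rx": 0, "ry": 0, "rz": 0},
    {"dx": 0, "dy": 0, "dz": 0, "rx": 0, "ry": 0, "rz": 0}
  ]
}}

```text
clock: 30.4
position: [0.3916, -0.1011, 0.0493]
tcp_rot: [-1.628, 1.567, 2.214]
contact_force: [-0.9, 0.5, -2.2]
width: 0.107
```

Run:
```python
from h import *
st(); snap('wrist','w16.png')
```

```text
t 30.4 p [ 0.3916 -0.1011  0.0493] yaw_y -49.9 down [-0.002  0.003 -1.   ] F [-0.89  0.52 -2.24] M [-0.13  0.    0.02] w 0.107 q [-0.44  0.33 -0.8   0.44  0.    2.  ]
```

View pics/w16.png

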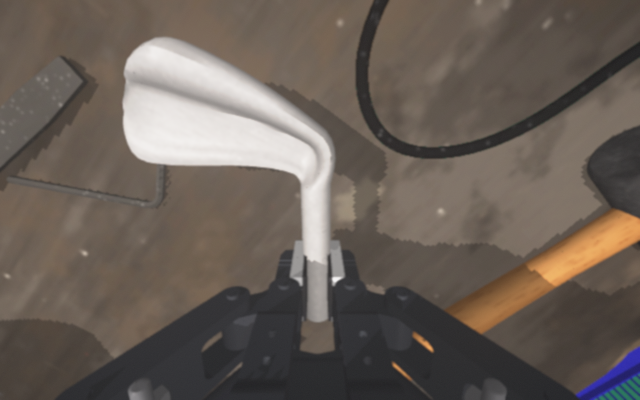

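Run:
```python
from h import *
print('hexkey',onz('wrist',[[158,205],[163,166],[65,58],[0,180]],.003))
print('cable',onz('wrist',[[430,155],[380,135],[360,70]],.005))
print('blade',onz('wrist',[[125,130],[150,163],[130,60],[160,38]],.055))
```

```text
hexkey [[ 0.34080597 -0.01481485  0.003     ]
 [ 0.36447053 -0.00426159  0.003     ]
 [ 0.38196107  0.06669348  0.003     ]
 [ 0.2929846   0.0669928   0.003     ]]
cable [[ 0.47209041 -0.12106108  0.005     ]
 [ 0.46158336 -0.09065753  0.005     ]
 [ 0.47951778 -0.05850669  0.005     ]]
blade [[ 0.39396905  0.00157415  0.055     ]
 [ 0.38855371 -0.01312524  0.055     ]
 [ 0.41849071  0.01283199  0.055     ]
 [ 0.43232706  0.00799891  0.055     ]]
```

Request:
{"name": "servo_tool", "arguments": {
  "plan": [
    {"dx": 0, "dy": -0.4, "dz": -1.0, "rx": -0.045, "ry": 0.016, "rz": 0},
    {"dx": 0, "dy": -0.2, "dz": -1.0, "rx": 0, "ry": 0, "rz": 0},
    {"dx": 0, "dy": 0, "dz": -0.4, "rx": 0, "ry": 0, "rz": 0},
    {"dx": 0, "dy": 0, "dz": 0, "rx": 0, "ry": 0, "rz": 0}
  ]
}}

```text
clock: 30.85
position: [0.3953, -0.1056, 0.0257]
tcp_rot: [0.551, 1.526, -1.885]
contact_force: [-0.0, -0.4, -1.6]
width: 0.113
```

Run:
```python
from h import *
st(); snap('wrist','w17.png')
```

```text
t 30.85 p [ 0.3953 -0.1056  0.0257] yaw_y -49.57 down [-0.014 -0.043 -0.999] F [-0.01 -0.37 -1.62] M [-0.08  0.04  0.01] w 0.113 q [-0.41  0.39 -0.81  0.37 -0.04  2.03]
```

View pics/w17.png

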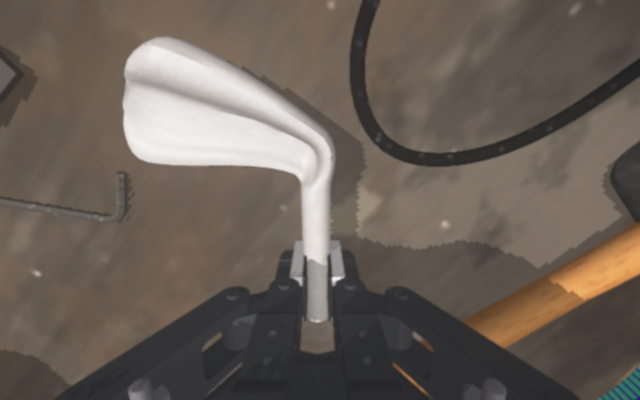

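Request:
{"name": "servo_tool", "arguments": {
  "plan": [
    {"dx": 0, "dy": 0, "dz": -0.4, "rx": -0.025, "ry": 0.006, "rz": 0},
    {"dx": 0, "dy": 0, "dz": -0.3, "rx": 0, "ry": 0, "rz": 0},
    {"dx": 0, "dy": 0, "dz": -0.1, "rx": 0, "ry": 0, "rz": 0},
    {"dx": 0, "dy": 0, "dz": 0, "rx": 0, "ry": 0, "rz": 0}
  ]
}}

```text
clock: 31.3
position: [0.396, -0.1057, 0.0179]
tcp_rot: [0.603, 1.499, -1.834]
contact_force: [1.2, 0.1, -1.8]
width: 0.108
```

Run:
```python
from h import *
st()
```

```text
t 31.3 p [ 0.396  -0.1057  0.0179] yaw_y -49.52 down [-0.019 -0.07  -0.997] F [ 1.18  0.1  -1.83] M [-0.07 -0.02 -0.  ] w 0.108 q [-0.39  0.4  -0.82  0.34 -0.07  2.05]
```

Request:
{"name": "servo_tool", "arguments": {
  "plan": [
    {"dx": 0, "dy": 0, "dz": -0.12, "rx": -0.03, "ry": 0.008, "rz": 0},
    {"dx": 0, "dy": 0, "dz": -0.05, "rx": 0, "ry": 0, "rz": 0},
    {"dx": 0, "dy": 0, "dz": 0, "rx": 0, "ry": 0, "rz": 0}
  ]
}}

```text
clock: 31.6
position: [0.3964, -0.106, 0.0167]
tcp_rot: [0.612, 1.468, -1.824]
contact_force: [-0.1, -0.7, -0.1]
width: 0.115
```

Run:
```python
from h import *
st()
```

```text
t 31.6 p [ 0.3964 -0.106   0.0167] yaw_y -49.46 down [-0.026 -0.1   -0.995] F [-0.05 -0.7  -0.11] M [0.07 0.14 0.08] w 0.115 q [-0.37  0.41 -0.82  0.33 -0.1   2.07]
```

Request:
{"name": "servo_tool", "arguments": {
  "plan": [
    {"dx": 0, "dy": 0, "dz": 0, "rx": 0, "ry": 0, "rz": 0},
    {"dx": 0, "dy": 0, "dz": 0, "rx": 0, "ry": 0, "rz": 0},
    {"dx": 0, "dy": 0, "dz": 0, "rx": 0, "ry": 0, "rz": 0},
    {"dx": 0, "dy": 0, "dz": 0, "rx": 0, "ry": 0, "rz": 0},
    {"dx": 0, "dy": 0, "dz": 0, "rx": 0, "ry": 0, "rz": 0}
  ],
  "grip": 55,
  "squeeze": 40
}}

```text
clock: 32.1
position: [0.3973, -0.1067, 0.0173]
tcp_rot: [0.632, 1.469, -1.806]
contact_force: [-0.4, 0.4, -0.3]
width: 0.553
```

Request:
{"name": "servo_tool", "arguments": {
  "plan": [
    {"dx": 0, "dy": 0, "dz": 1, "rx": 0, "ry": 0, "rz": 0},
    {"dx": 0, "dy": 0, "dz": 2, "rx": 0, "ry": 0, "rz": 0},
    {"dx": 0, "dy": 0, "dz": 3, "rx": 0.05, "ry": 0, "rz": 0},
    {"dx": -1, "dy": 0, "dz": 4, "rx": 0.05, "ry": 0, "rz": 0},
    {"dx": -2, "dy": 0, "dz": 4, "rx": 0, "ry": 0, "rz": 0},
    {"dx": -2, "dy": 0, "dz": 3, "rx": 0, "ry": 0, "rz": 0},
    {"dx": 0, "dy": 0, "dz": 0, "rx": 0, "ry": 0, "rz": 0}
  ]
}}

```text
clock: 32.8
position: [0.3439, -0.1057, 0.1966]
tcp_rot: [-0.885, 1.546, 2.963]
contact_force: [0.8, -1.2, -0.2]
width: 0.55
```

Run:
```python
from h import *
st(); snap('wrist','w18.png'); snap('side','s18.png'); snap('top','t18.png'); crop('s18.png','s18c.png',200,90,400,250,4)
```

```text
t 32.8 p [ 0.3439 -0.1057  0.1966] yaw_y -49.51 down [-0.025  0.004 -1.   ] F [ 0.8  -1.19 -0.22] M [-0.01 -0.05  0.02] w 0.55 q [-0.5   0.04 -0.69  0.87 -0.01  1.94]
```

View pics/w18.png

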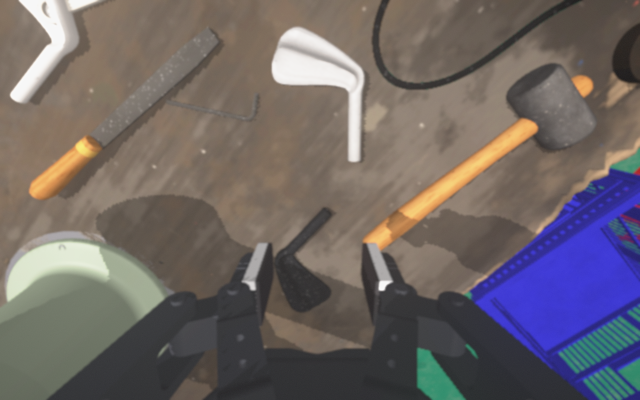

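View pics/s18c.png

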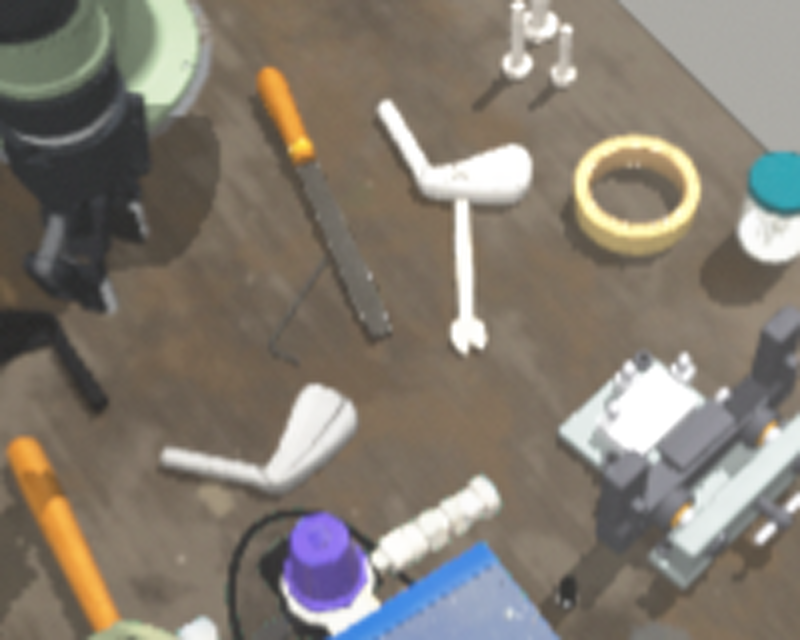

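View pics/t18.png

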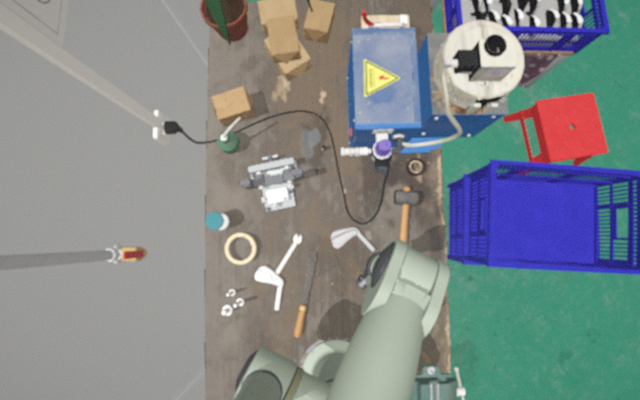

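Run:
```python
from h import *
a=cv2.imread('pics/top0.png');b=cv2.imread('pics/t18.png');b2=cv2.imread('pics/t8.png')
def m(a,b,x0,y0,x1,y1,k=8):
    g=lambda i:cv2.resize(cv2.cvtColor(i,cv2.COLOR_BGR2GRAY),None,fx=k,fy=k,interpolation=cv2.INTER_CUBIC)
    A=g(a)[y0*k:y1*k,x0*k:x1*k];P=5*k;B=g(b)[y0*k-P:y1*k+P,x0*k-P:x1*k+P]
    r=cv2.matchTemplate(B,A,cv2.TM_CCOEFF_NORMED);_,v,_,l=cv2.minMaxLoc(r);return (l[0]-P)/k,(l[1]-P)/k,round(v,3)
for n,box in dict(L=(239,179,253,192),R=(293,169,305,181),mid=(264,176,284,186)).items():
    for nm,bb in(('t8',b2),('t18',bb if False else b)):
        d=m(a,bb,*box);c=np.array([(box[0]+box[2])/2,(box[1]+box[3])/2])
        z=.05 if n=='mid' else .109
        w=onz('top',[c,c+d[:2]],z);print(n,nm,d,(w[1]-w[0])[:2].round(4))
print(m(a,b,246,155,300,170), m(a,b,262,200,300,214))
```

```text
L t8 (-1.125, -2.75, 0.902) [0.0082 0.0033]
L t18 (-1.0, -2.75, 0.899) [0.0082 0.003 ]
R t8 (-0.5, -2.625, 0.946) [0.0078 0.0014]
R t18 (-0.5, -2.625, 0.94) [0.0078 0.0014]
mid t8 (-0.5, -2.75, 0.965) [0.0086 0.0015]
mid t18 (-0.5, -2.75, 0.966) [0.0086 0.0015]
(0.0, 0.0, 0.995) (0.0, 0.0, 0.979)
```

The jaw moved about 8 mm from where it started, the iron head and mallet lie flat and apart, and the robot touches nothing.

```bash
python3 -c "
from bench import *
print(close_job())"
```

```text
the job is handed in; nothing more can be done
None
```

The job is handed in, and my last checks found nothing wrong; it gave no verdict. The robot's clock stood at about 33 s of the 69 s allowed.

- **Jaw:** I tapped the two lugs in turn with the mallet, seven pushes in all (left first and last). I stopped each push when the force rose with no more movement, except the last, where I stopped on distance. The highest force I read was about 14 N, taken at the end of each step. Compared with the first top picture, the jaw ended about 8 mm farther back at both lugs and in the middle.
- **Mallet:** I laid it back where it had been, flat on the bench, and let go before touching the iron head.
- **Iron head:** I lifted it by the hosel with no jamming; the wrist felt no more than about its own weight. It is laid flat in the bare strip in front of the nest, well over 140 mm from the nest and clear of the mallet, cable and hex key. The fingers were too low for a flat set-down, so I rested the blade end first and the hosel settled when I opened the gripper.
- **Final check:** the gripper is up and open at about 0.2 m, touching nothing. I only saw the jar, ferrule and tape in the last pictures and did not measure them.
- **Disagreements:** tool positions during the taps suggested 9 to 10 mm of jaw travel, against about 8 mm in the pictures. Both are above the 6 mm needed.

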